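# Lay the three lapped plaster mould sections in the sloping casting board

## Task

Build the plaster strip mould in the sloping casting board: lay the foot section against the low stop, then the middle section with its lip over the foot's tongue, then the head section with its lip over the middle's tongue, each lying flat on the bed, groove up, and pushed down the slope close up to the one below. Then let go and press down on the top of the head section for a moment to check that it is bedded and does not rock, and leave the mould lying so. Leave everything else on the bench where it is.

Things in the scene. Friction and masses are not known exactly. Their poses are not given: they have to be found in the camera images.
- bed: Sloping plywood bed of the fixed casting board, rising away from the robot at 30 degrees, 260 x 96 mm. Origin: on its surface, mid-width, at the low stop's inner face, 34 mm above the table; x up the slope, y across, z square out of the bed. Wooden stops 30 mm high at the low and high ends; side rails 8 mm high, 14 thick, leave a channel 62 mm wide.
- high_stop (a point): Point on the bed's surface, mid-width, at the inner face of the high stop, 232 mm up the slope from the bed's origin. Axes as the bed's.
- foot: White plaster, 56 mm wide (y), 46 high (z), open groove 28 wide, 10 deep along its top; 0.2 kg; starts right way up. Origin: underside plane, mid-length, mid-width; x to point up the slope. Foot section, 87 mm long: full height from x = -43.5 to 21.5, then a tongue 22 high, 22 long. Goes against the low stop: at home its origin is at x = 43.5, y = z = 0 of the bed.
- middle: White plaster, 56 mm wide (y), 46 high (z), open groove 28 wide, 10 deep along its top; 0.2 kg; starts right way up. Origin: underside plane, mid-length, mid-width; x to point up the slope. Middle, 92 mm long: a lip (underside 24 up) from x = -46 to -21, full height to 24, then a tongue 22 high, 22 long. Its lip covers the foot's tongue: home at x = 111, y = z = 0 of the bed.
- head: White plaster, 56 mm wide (y), 46 high (z), open groove 28 wide, 10 deep along its top; 0.2 kg; starts right way up. Origin: underside plane, mid-length, mid-width; x to point up the slope. Head, 85 mm long, no tongue: a lip (underside 24 up) from x = -42.5 to -17.5, full height to 42.5. Its lip covers the middle's tongue: home at x = 177.5, y = z = 0 of the bed, 12 mm short of the high stop.
- vase: Bystander, loose: tall clay vase standing among the sections, 60 mm across, 130 mm high. Origin: centre of its underside.
- spatula: Bystander, loose: spatula with wooden handle lying flat, 180 mm long. Origin: centre of its underside. x along its length.
- block: Bystander, loose: cork block 140 x 70 x 40 mm. Origin: centre of its underside. x along its length.
- jar: Bystander, loose: clear jar 72 mm across, 100 mm high. Origin: centre of its underside.
- brush: Bystander, loose: brush lying flat, 200 mm long. Origin: centre of its underside. x along its length.
- bowl: Bystander, loose: white bowl 110 mm across, 50 mm high. Origin: centre of its underside.
Things that resemble listed ones, but are neither listed nor needed, are in the scene too. Leave any black or purple look-alike of the head alone.

How it is judged (in metres and radians):
On the way, in this order (a step that is already met when the one before it is completed fails the run):
1. the foot section lies home on the bed against the low stop and is let go (x of foot in the frame of bed between 0.0385 and 0.0485 m and y of foot in the frame of bed between -0.005 and 0.005 m and z of foot in the frame of bed between -0.003 and 0.003 m and angle between the x axis of foot and the x axis of bed, either way round below 0.09 rad and angle between the z axis of foot and the z axis of bed, either way round below 0.05 rad and contact force between the fingers and foot below 0.1 N), for 0.2 s.
2. the middle section lies home, lapped over the foot section, and is let go (x of foot in the frame of bed between 0.0385 and 0.0485 m and y of foot in the frame of bed between -0.005 and 0.005 m and z of foot in the frame of bed between -0.003 and 0.003 m and angle between the x axis of each of foot, middle and the x axis of bed, either way round below 0.09 rad and angle between the z axis of each of foot, middle and the z axis of bed, either way round below 0.05 rad and x of middle in the frame of bed between 0.104 and 0.118 m and y of middle in the frame of bed between -0.005 and 0.005 m and z of middle in the frame of bed between -0.003 and 0.003 m and contact force between the fingers and middle below 0.1 N), for 0.2 s.
3. the head section lies home, lapped over the middle section, and is let go (x of foot in the frame of bed between 0.0385 and 0.0485 m and y of foot in the frame of bed between -0.005 and 0.005 m and z of foot in the frame of bed between -0.003 and 0.003 m and angle between the x axis of each of foot, middle, head and the x axis of bed, either way round below 0.09 rad and angle between the z axis of each of foot, middle, head and the z axis of bed, either way round below 0.05 rad and x of middle in the frame of bed between 0.104 and 0.118 m and y of middle in the frame of bed between -0.005 and 0.005 m and z of middle in the frame of bed between -0.003 and 0.003 m and x of head in the frame of bed between 0.1695 and 0.1855 m and y of head in the frame of bed between -0.005 and 0.005 m and z of head in the frame of bed between -0.003 and 0.003 m and contact force between the fingers and head below 0.1 N), for 0.2 s.
4. the fingers press on the top of the head section with more than 2 N for 0.1 s, and all three stay home (x of foot in the frame of bed between 0.0385 and 0.0485 m and y of foot in the frame of bed between -0.005 and 0.005 m and z of foot in the frame of bed between -0.003 and 0.003 m and angle between the x axis of each of foot, middle, head and the x axis of bed, either way round below 0.09 rad and angle between the z axis of each of foot, middle, head and the z axis of bed, either way round below 0.05 rad and x of middle in the frame of bed between 0.104 and 0.118 m and y of middle in the frame of bed between -0.005 and 0.005 m and z of middle in the frame of bed between -0.003 and 0.003 m and x of head in the frame of bed between 0.1695 and 0.1855 m and y of head in the frame of bed between -0.005 and 0.005 m and z of head in the frame of bed between -0.003 and 0.003 m and contact force between the fingers and head above 2 N and z of the grasp point in the frame of head above 0.045 m), for 0.1 s.
At the end, for the whole second after the job is handed in: All three sections lie at rest in the bed, released: along the slope within 5 mm (foot), 7 mm (middle) and 8 mm (head) of their home places, across it within 5 mm, flat on the bed within 3 mm and 0.05 rad, in line with it within 0.09 rad (all of step 3 and contact force between the fingers and foot below 0.1 N and linear speed of each of foot, middle, head below 0.01 m/s and contact force between the fingers and middle below 0.1 N); the robot touches nothing.
It fails at once if a bystander is moved more than 25 mm (distance of any of vase, spatula, block, jar, brush, bowl from where it was at the start of the episode above 0.025 m).
It also fails if it takes over 72 s, if anything falls off the work surface, if the arm or the gripper's body presses on something with over 40 N, if the wrist force passes 120 N, or if a joint passes its speed limit or range.

## Robot

A 6-joint arm with a two-finger parallel gripper is mounted at the origin on the work surface. World frame = base frame: x ahead of the robot, y to its left, z up, the work surface at z = 0. Lengths are in m, angles in degrees, forces in N, time in s.
With the tool pointing down it reaches from about 0.3 to 0.75 m from the base axis. Payload 8.5 kg.
Tool frame: the origin (TCP) lies on the mounting face of the last link; the fingertips stand 173 mm ahead of it and the grasp point (between the pads) lies 155 mm ahead of it (env.tips_ahead is the distance from the TCP to the fingertips, in m); z points along the fingers, x is the direction in which the jaws open and shut, and the axes are right-handed (so a half turn about z gives the same grasp; the last joint's range is limited). The gripper opens to 85 mm and grips with 20 to 120 N. Pads are 22 mm wide; open, the fingers measure 114 mm over their backs; the gripper's body (76 mm by 85 mm) begins 54 mm behind the grasp point. The pads swing forward as they close: fully open they stand 13 mm farther back than shut.
Start: joints at [63.008, 21.807, 74.336, -0, 83.858, -12.336], TCP at [0.139, 0.532, 0.405] pointing down, gripper open.
Joint ranges: [-178.18, 178.18], [-50.72, 133.34], [12.68, 142.11], [-81.47, 261.47], [9.98, 163.14], [-165.26, 165.26]. Speed limits (degrees/s): [136.94, 136.94, 180, 180, 180, 180].

## Interface

Orientations are given as a 3x3 rotation matrix whose columns are the frame's x, y, z axes.
In Python, from rig import env gives the robot as it stands. The module is installed in compiled form; this text tells all that it offers.
- The arm moves only by the tool step_arm, never from a script. Its argument "increments" is a list of rows, each an object of numbers: "x", "y", "z": the shift along the tool's x, y, z in cm; "wx", "wy", "wz": the turn, a rotation vector about the tool's x, y, z in rad; "gripper": the finger opening in cm, from 0 to 8.54. A call has 1 to 20 rows; each row shifts and turns the commanded pose from where the row before left it, along the tool's axes as they then stand; what a row does not reach is not made up. A row lasts 1/10 s, in which the tool goes at most 50 mm and 8.59 degrees, less where a joint would pass 70% of its speed; a pose out of reach is approached as far as the arm can. A call with a gripper value outside its range is refused whole. The fingers move at their own pace and stop on an object; "newtons" is the grip in N (left out, the last holds). Time passes only in rows, so rows that do not move let the fingers close. It gives the time, the measured TCP pose, the force and the opening at its end, in the units of the state.
- env.observe(): the state, without advancing time (a new reading comes with each control period).
- env.get_image(name): name is "scene" or "side" or "wrist"; returns a dict with "color" (384x512x3 uint8, blue, green, red), "camera_matrix" (3x3 intrinsics, pixels), "rvec" (rotation vector, rad) and "tvec" (3), from world to camera coordinates, as OpenCV has them. Camera axes: x right, y down, z forward; pixel columns grow to the right and rows downward; lengths in m; the calibration is good to about 2 mm. A picture is of the moment at which its call begins. There is no depth.
- env.close_job(): hands the job in, once; it reports no verdict.
The state is a dict: "time_s": time; "q": joint angles; "qvel": joint speeds; "joint_efforts": joint torques, N m; "position": TCP position; "tool_rot": TCP orientation; "ft_force": force on the tool from outside, world axes, zero at the start; "wrist_torque": the same for the moment, N m; "grip_width": finger opening in m.
Only numpy, scipy, OpenCV 4.12 (cv2) and the standard library are available. Lean on these libraries where they do the work, as an engineer would, in place of code of your own. Each camera call takes 0.05 s, during which the arm holds its last target. There are 200 camera calls.

## Working session

There is one attempt and no reset: what is moved stays moved. The work goes in short steps, Python scripts to look and compute and a tool call to move; the robot and the scene stay as the last step left them, time stands still between calls to the robot, and variables do not carry over. Pictures are saved under pics/ and viewed, about 8 in all and at most 12, crops included, and the job is handed in when it is done.

Besides the shell and the picture viewer there is one more tool, called after "Call:" by a JSON object that holds its "method" and its "body". step_arm: Moves the arm, as the interface text tells. Its arguments: {"type":"object","properties":{"increments":{"type":"array"},"newtons":{"type":"number"}},"required":["increments"]}

```bash
mkdir -p pics; cat > h.py <<'E'
import numpy as np, cv2
from rig import env
def snap(n, f):
    d=env.get_image(n); cv2.imwrite(f'pics/{f}.png',d['color']); np.savez(f'pics/{f}.npz',**{k:np.array(v) for k,v in d.items()}); return d
def load(f): return np.load(f'pics/{f}.npz')
def ray(d,uv):
    K=np.array(d['camera_matrix'],float); R=cv2.Rodrigues(np.array(d['rvec'],float))[0]; t=np.array(d['tvec'],float).ravel()
    v=R.T@np.linalg.inv(K)@np.array([uv[0],uv[1],1.]); return -R.T@t, v
def onz(d,uv,z):
    o,v=ray(d,uv); return o+v*(z-o[2])/v[2]
def tri(d1,a,d2,b):
    o1,v1=ray(d1,a);o2,v2=ray(d2,b)
    s=np.linalg.lstsq(np.c_[v1,-v2],o2-o1,rcond=None)[0]
    p,q=o1+s[0]*v1,o2+s[1]*v2; return (p+q)/2,np.linalg.norm(p-q)
def proj(d,P):
    return cv2.projectPoints(np.array(P,float).reshape(-1,3),np.array(d['rvec'],float),np.array(d['tvec'],float),np.array(d['camera_matrix'],float),None)[0].reshape(-1,2)
E
python3 - <<'E'
from h import *
a=snap('scene','s0');b=snap('side','d0');c=snap('wrist','w0')
for d in(a,b,c):print(ray(d,(256,192)),d['camera_matrix'][0][0])
w=np.vstack([np.hstack([a['color'],b['color']])])
cv2.imwrite('pics/s0b.png',cv2.resize(a['color'],(800,600),interpolation=cv2.INTER_CUBIC))
cv2.imwrite('pics/d0b.png',cv2.resize(b['color'],(800,600),interpolation=cv2.INTER_CUBIC))
E
```

```text
(array([1.64806586, 0.09620187, 0.86203758]), array([-0.83214237, -0.12315771, -0.54075598])) 449.5774274541672
(array([-0.0270478 , -0.84319594,  0.76067809]), array([ 0.46108145,  0.6890482 , -0.55914094])) 386.57654036888545
(array([0.07309755, 0.55050381, 0.37429647]), array([ 0.25427912, -0.06772242, -0.96476223])) 270.41233208537307
```

View pics/s0b.png

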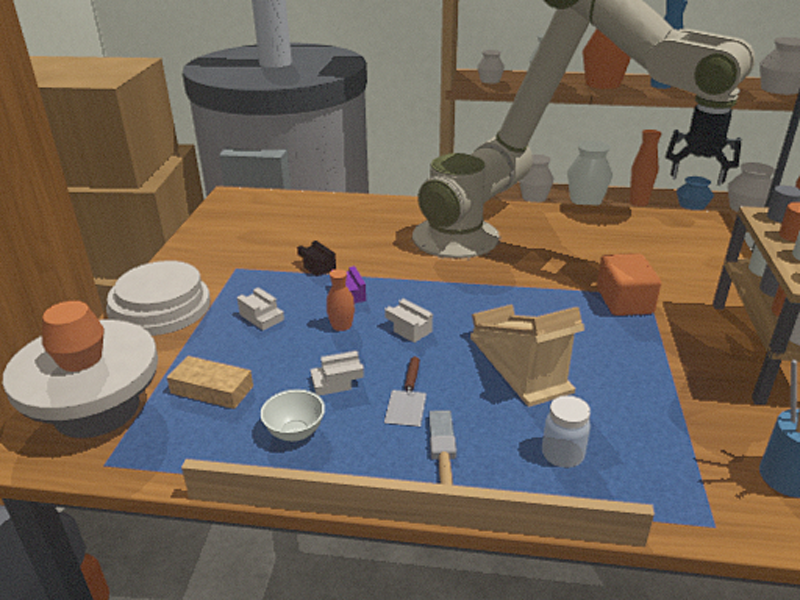

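View pics/d0b.png

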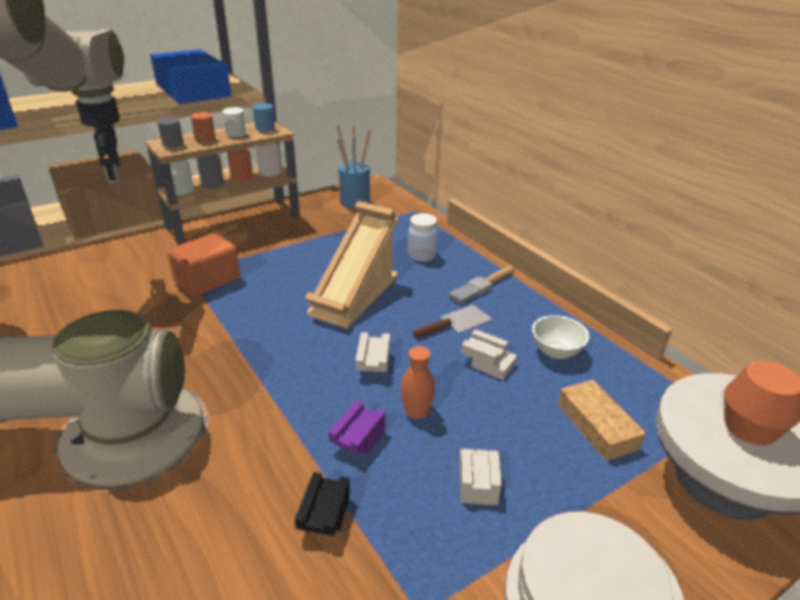

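The scene view (800 px scale) shows three white sections at about (260,308), (337,372) and (410,320), with the board at (530,350). The vase stands between the sections. I'll zoom in to tell the sections apart.

```bash
python3 - <<'E'
from h import *
s=load('s0');d=load('d0')
def crop(im,u,v,w=66,h=75):
    c=im[v-h//2:v-h//2+h,u-w//2:u-w//2+w]; return cv2.resize(c,(264,300),interpolation=cv2.INTER_CUBIC)
f=.64
r1=np.hstack([crop(s['color'],int(u*f),int(v*f)) for u,v in((260,308),(337,372),(410,320))])
r2=np.hstack([crop(d['color'],int(u*f),int(v*f)) for u,v in((480,476),(488,353),(375,353))])
cv2.imwrite('pics/c0.png',np.vstack([r1,r2]))
for n,a,b in(('A',(260,308),(480,476)),('B',(337,372),(488,353)),('C',(410,320),(375,353)),('jar',(567,435),(422,240)),('vase',(341,310),(418,390))):
    print(n,tri(s,np.array(a)*f,d,np.array(b)*f))
E
```

```text
A (array([ 0.42370863, -0.39690662,  0.01964131]), np.float64(0.005879321347463344))
B (array([ 0.6251682 , -0.17850983,  0.02439193]), np.float64(0.0006484434314007885))
C (array([ 0.43804372, -0.06342358,  0.02605279]), np.float64(0.00316077996195831))
jar (array([0.76082086, 0.24192477, 0.04021121]), np.float64(0.0013149627670906896))
vase (array([ 0.43939645, -0.20901725,  0.04154332]), np.float64(0.00027503450053134023))
```

View pics/c0.png

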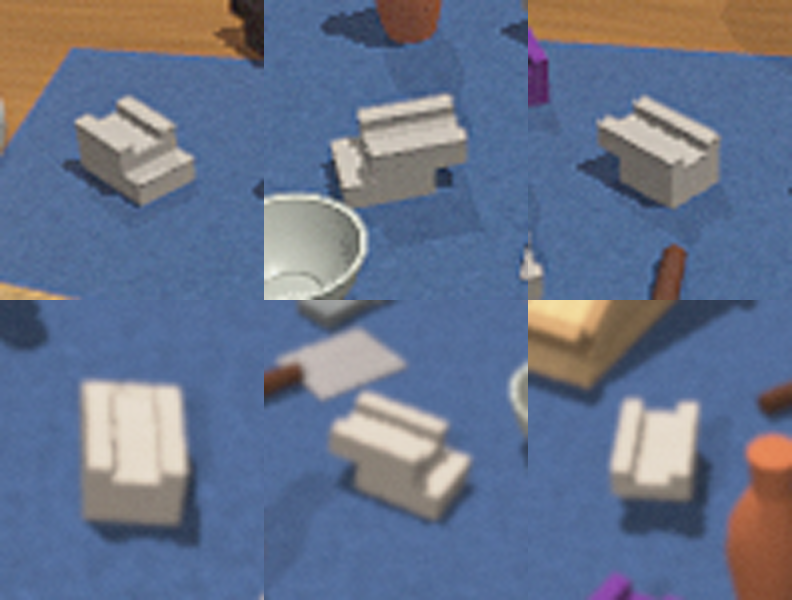

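Foot is the left section, with its tongue towards the camera and right. Middle is the centre one, tongue towards -y. Head is the right one, lip towards -y. Next I compute rough poses and look at the board closely.

```bash
python3 - <<'E'
from h import *
s=load('s0');d=load('d0')
S={'A':((133,160),[(77,118),(128,97),(175,131),(122,155)]),'B':((182,201),[(96,110),(186,97),(201,135),(102,155)]),'C':((229,167),[(70,120),(112,97),(190,133),(154,163)])}
D={'A':((274,267),[(80,82),(182,84),(187,173),(82,167)]),'B':((279,188),[(94,93),(183,133),(151,160),(67,128)]),'C':((207,188),[(94,98),(170,103),(164,187),(84,182)])}
for n,(X,im) in(('s',(S,s)),('d',(D,d))):
  for k,(o,p) in X.items():
    P=np.array([onz(im,np.array(q)/4+o,.046)[:2] for q in p])
    print(n,k,P.round(3).tolist(),'mean',P.mean(0).round(3),'len',np.linalg.norm(np.diff(P,axis=0,append=P[:1]),axis=1).round(3))
a=cv2.resize(s['color'][185:265,290:385],(475,400),interpolation=cv2.INTER_CUBIC)
b=cv2.resize(d['color'][125:215,190:260],(311,400),interpolation=cv2.INTER_CUBIC)
cv2.imwrite('pics/bed0.png',np.hstack([a,b]))
o=env.observe();print(np.array(o['tool_rot']).round(3),o['position'],o['ft_force'])
E
```

```text
s A [[0.42, -0.442], [0.382, -0.409], [0.43, -0.353], [0.47, -0.386]] mean [ 0.426 -0.397] len [0.05  0.074 0.052 0.075]
s B [[0.61, -0.21], [0.586, -0.146], [0.63, -0.126], [0.662, -0.193]] mean [ 0.622 -0.169] len [0.068 0.048 0.074 0.054]
s C [[0.426, -0.117], [0.387, -0.087], [0.433, -0.016], [0.48, -0.04]] mean [ 0.432 -0.065] len [0.049 0.084 0.052 0.093]
d A [[0.415, -0.358], [0.466, -0.392], [0.425, -0.445], [0.376, -0.409]] mean [ 0.421 -0.401] len [0.062 0.067 0.06  0.064]
d B [[0.627, -0.127], [0.652, -0.201], [0.611, -0.213], [0.582, -0.15]] mean [ 0.618 -0.173] len [0.078 0.043 0.069 0.051]
d C [[0.435, -0.016], [0.481, -0.052], [0.424, -0.132], [0.379, -0.098]] mean [ 0.43  -0.074] len [0.058 0.099 0.057 0.099]
[[ 0.253  0.967 -0.   ]
 [ 0.967 -0.253 -0.001]
 [-0.001 -0.    -1.   ]] [0.13914192 0.53207374 0.40427219] [ 0.43641397 -0.29739015  0.10222182]
```

View pics/bed0.png

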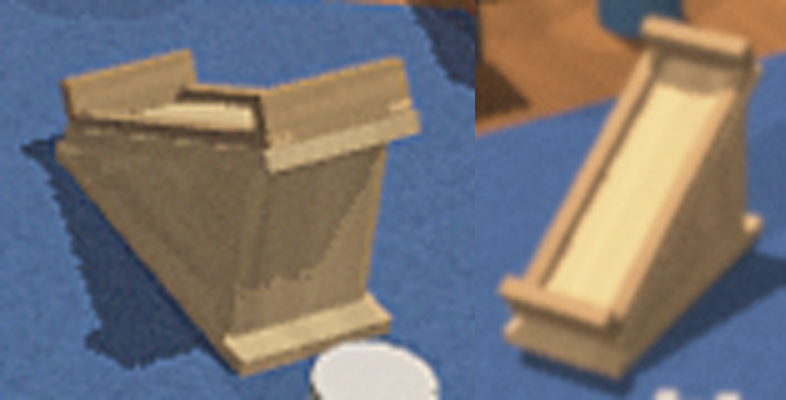

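```bash
python3 - <<'E'
from h import *
s=load('s0');d=load('d0')
S=lambda u,v:np.array((u,v))/5+(290,185)
D=lambda u,v:np.array((u-475,v))/4.444+(190,125)
for n,a,b in (('low-y',S(64,82),D(618,320)),('low+y',S(190,52),D(505,284)),('high-y',S(261,95),D(750,42)),('high+y',S(403,60),D(645,19))):
    print(n,tri(s,a,d,b))
E
```

```text
low-y (array([0.44755296, 0.06638495, 0.0542388 ]), np.float64(0.008793392834583066))
low+y (array([0.39912975, 0.14793337, 0.0541959 ]), np.float64(0.003999841585345794))
high-y (array([0.63264448, 0.17786461, 0.18095039]), np.float64(0.003108946871428114))
high+y (array([0.58494738, 0.25676755, 0.17951826]), np.float64(0.001020907744330842))
```

Call:
{"method": "step_arm", "body": {"increments": [{"x": -2.15, "y": 3.35, "z": -0.5}, {"x": -2.15, "y": 3.35, "z": -0.5}, {"x": -2.15, "y": 3.35, "z": -0.5}, {"x": -2.15, "y": 3.35, "z": -0.5}, {"x": -2.15, "y": 3.35, "z": -0.5}, {"x": -2.15, "y": 3.35, "z": -0.5}, {"x": -2.15, "y": 3.35, "z": -0.5}, {"x": -2.15, "y": 3.35, "z": -0.5}, {"x": -2.15, "y": 3.35, "z": -0.5}, {"x": -2.15, "y": 3.35, "z": -0.5}, {"x": -2.15, "y": 3.35, "z": -0.5}, {"x": -2.15, "y": 3.35, "z": -0.5}, {"x": -2.15, "y": 3.35, "z": -0.5}, {"x": -2.15, "y": 3.35, "z": -0.5}, {}, {}]}}

```text
invalid input at $.increments[0]: expected keys x, y, z, wx, wy, wz, gripper
```

```bash
python3 - <<'E'
from h import *
w=snap('wrist','w1');print(ray(w,(256,192)))
print(env.observe()['position'],env.observe()['time_s'])
cv2.imwrite('pics/w1b.png',cv2.resize(w['color'],(800,600),interpolation=cv2.INTER_CUBIC))
E
```

```text
(array([0.07310416, 0.55051675, 0.37437985]), array([ 0.25437124, -0.06754161, -0.96475062]))
[0.13915761 0.53208102 0.40436377] 0.2
```

View pics/w1b.png

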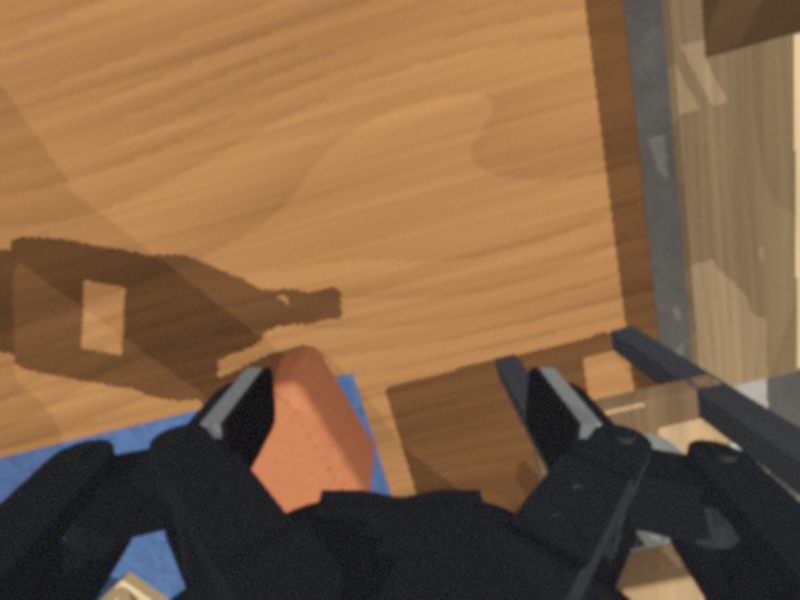

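The move was refused because every row needs all the keys. This picture (5 viewed) is still from the start pose. It does show that the gripper blocks the lower half of the wrist image, so I'll put the camera past the board.

Call:
{"method": "step_arm", "body": {"increments": [{"x": -1.46, "y": 3.55, "z": -0.35, "wx": 0, "wy": 0, "wz": 0, "gripper": 8.5}, {"x": -1.46, "y": 3.55, "z": -0.35, "wx": 0, "wy": 0, "wz": 0, "gripper": 8.5}, {"x": -1.46, "y": 3.55, "z": -0.35, "wx": 0, "wy": 0, "wz": 0, "gripper": 8.5}, {"x": -1.46, "y": 3.55, "z": -0.35, "wx": 0, "wy": 0, "wz": 0, "gripper": 8.5}, {"x": -1.46, "y": 3.55, "z": -0.35, "wx": 0, "wy": 0, "wz": 0, "gripper": 8.5}, {"x": -1.46, "y": 3.55, "z": -0.35, "wx": 0, "wy": 0, "wz": 0, "gripper": 8.5}, {"x": -1.46, "y": 3.55, "z": -0.35, "wx": 0, "wy": 0, "wz": 0, "gripper": 8.5}, {"x": -1.46, "y": 3.55, "z": -0.35, "wx": 0, "wy": 0, "wz": 0, "gripper": 8.5}, {"x": -1.46, "y": 3.55, "z": -0.35, "wx": 0, "wy": 0, "wz": 0, "gripper": 8.5}, {"x": -1.46, "y": 3.55, "z": -0.35, "wx": 0, "wy": 0, "wz": 0, "gripper": 8.5}, {"x": -1.46, "y": 3.55, "z": -0.35, "wx": 0, "wy": 0, "wz": 0, "gripper": 8.5}, {"x": -1.46, "y": 3.55, "z": -0.35, "wx": 0, "wy": 0, "wz": 0, "gripper": 8.5}, {"x": -1.46, "y": 3.55, "z": -0.35, "wx": 0, "wy": 0, "wz": 0, "gripper": 8.5}, {"x": -1.46, "y": 3.55, "z": -0.35, "wx": 0, "wy": 0, "wz": 0, "gripper": 8.5}, {"x": -1.46, "y": 3.55, "z": -0.35, "wx": 0, "wy": 0, "wz": 0, "gripper": 8.5}, {"x": -1.46, "y": 3.55, "z": -0.35, "wx": 0, "wy": 0, "wz": 0, "gripper": 8.5}, {"x": 0, "y": 0, "z": 0, "wx": 0, "wy": 0, "wz": 0, "gripper": 8.5}, {"x": 0, "y": 0, "z": 0, "wx": 0, "wy": 0, "wz": 0, "gripper": 8.5}]}}

```text
time_s: 2.0
position: [0.63, 0.1619, 0.4599]
tool_rot: [[0.254, 0.967, -0.001], [0.967, -0.254, 0.0], [-0.0, -0.001, -1.0]]
ft_force: [-0.2, -0.4, 0.3]
grip_width: 0.0847
```

```bash
python3 - <<'E'
from h import *
w=snap('wrist','w2');print(ray(w,(256,192)))
print(env.observe()['position'],env.observe()['time_s'])
cv2.imwrite('pics/w2b.png',cv2.resize(w['color'],(800,600),interpolation=cv2.INTER_CUBIC))
E
```

```text
(array([0.56399065, 0.18041361, 0.43010923]), array([ 0.25350606, -0.06679552, -0.96503025]))
[0.62940272 0.16256882 0.46037   ] 2.05
```

View pics/w2b.png

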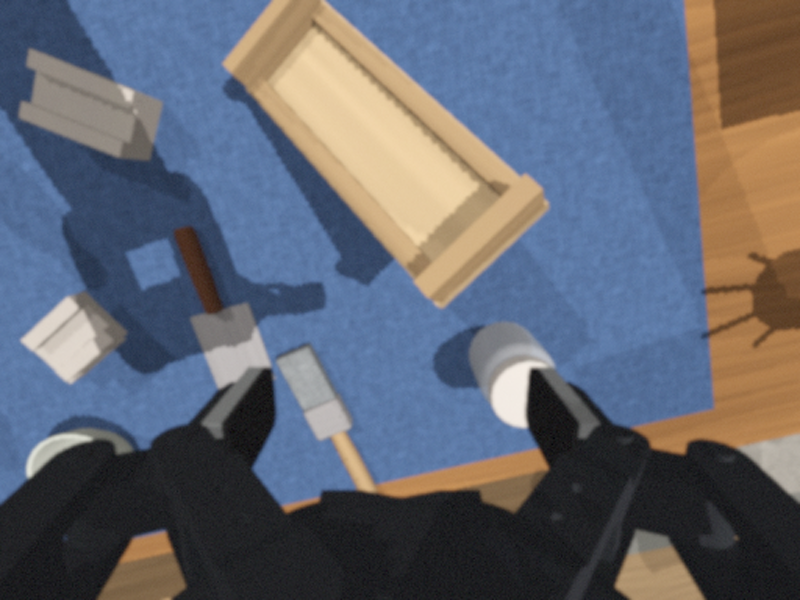

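The board is clear (6 viewed): low stop at about (270,40), high stop at about (485,240). I'll zoom in on it for corner picking.

```bash
python3 - <<'E'
from h import *
w=load('w2')
cv2.imwrite('pics/w2z.png',cv2.resize(w['color'][0:200,140:360],(792,594)[:2] if 0 else (660,600),interpolation=cv2.INTER_CUBIC))
E
```

```text
(no output)
```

View pics/w2z.png

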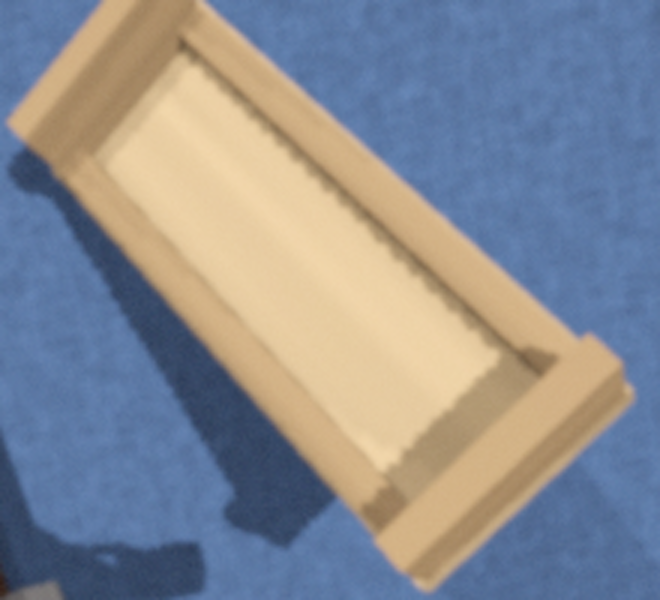

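```bash
cat >> h.py <<'E'
from scipy.spatial.transform import Rotation as Ro
def bedpose(p):  # x,y,yaw -> R,t
    return (Ro.from_euler('z',p[2])*Ro.from_euler('y',-np.pi/6)).as_matrix(), np.array([p[0],p[1],.034])
E
python3 - <<'E'
from h import *
from scipy.optimize import least_squares as ls
w=load('w2');s=load('s0');d=load('d0')
L=np.array([(0,-31,8),(0,31,8),(232,-48,30),(232,48,30)])/1e3
U=np.array([(95,157),(184,40),(378,543),(588,337)])/3+(140,0)
def f(p,v=0):
    R,t=bedpose(p); return (proj(w,L@R.T+t)-U)
r=ls(lambda p:f(p).ravel(),[.43,.11,.53]);print(r.x,np.degrees(r.x[2]));print(f(r.x).round(1))
R,t=bedpose(r.x)
S=lambda u,v:np.array((u,v))/5+(290,185)
print('scene pred high/low',((proj(s,np.array([(.232,-.048,.03),(.232,.048,.03),(0,-.048,.03),(0,.048,.03)])@R.T+t)-(290,185))*5).round(0).tolist())
print('side pred',((proj(d,np.array([(.232,-.048,.03),(.232,.048,.03),(0,-.048,.03),(0,.048,.03)])@R.T+t)-(190,125))*4.444+(475,0)).round(0).tolist())
# pieces from wrist view, top face z=.046
F=.64
print('head',[onz(w,np.array(q)*F,.046)[:2].round(3).tolist() for q in((30,50),(162,102),(150,160),(20,112))])
E
```

```text
[0.44067442 0.12044404 0.52631809] 30.155805011698234
[[-3.  -1.5]
 [-0.8 -0.7]
 [-1.8  3.6]
 [ 4.4 -0.9]]
scene pred high/low [[248.0, 97.0], [398.0, 58.0], [67.0, 83.0], [199.0, 51.0]]
side pred [[745.0, 51.0], [637.0, 25.0], [615.0, 304.0], [504.0, 270.0]]
head [[0.386, -0.083], [0.449, 0.005], [0.489, -0.023], [0.426, -0.113]]
```

```bash
python3 - <<'E'
from h import *
from scipy.optimize import least_squares as ls
w=load('w2')
U=np.array([(95,157),(184,40),(378,543),(588,337)])/3+(140,0)
def f(p):
    R,t=bedpose(p); h=p[3]
    L=np.array([(0,-.031,.008),(0,.031,.008),(.232,-h,.030),(.232,h,.030)]); return proj(w,L@R.T+t)-U
r=ls(lambda p:f(p).ravel(),[.43,.11,.53,.045]);print(r.x,np.degrees(r.x[2]));print(f(r.x).round(1))
R,t=bedpose(r.x)
Q=np.array([(0,-.031,.0),(0,.031,0),(.232,-.031,.0),(.232,.031,0),(0,-.045,.03),(0,.045,.03)])
print(((proj(w,Q@R.T+t)-(140,0))*3).round())
E
```

```text
[0.44058535 0.1204519  0.5284745  0.04451394] 30.279358571699486
[[-3.  -1.5]
 [-0.9 -0.9]
 [ 1.1  0.8]
 [ 1.7  1.4]]
[[ 98. 163.]
 [192.  51.]
 [436. 532.]
 [569. 405.]
 [ 29. 147.]
 [175. -32.]]
```

Call:
{"method": "step_arm", "body": {"increments": [{"x": -4.71, "y": -0.625, "z": 0.57, "wx": 0, "wy": 0, "wz": 0, "gripper": 8.5}, {"x": -4.71, "y": -0.625, "z": 0.57, "wx": 0, "wy": 0, "wz": 0, "gripper": 8.5}, {"x": -4.71, "y": -0.625, "z": 0.57, "wx": 0, "wy": 0, "wz": 0, "gripper": 8.5}, {"x": -4.71, "y": -0.625, "z": 0.57, "wx": 0, "wy": 0, "wz": 0, "gripper": 8.5}, {"x": -4.71, "y": -0.625, "z": 0.57, "wx": 0, "wy": 0, "wz": 0, "gripper": 8.5}, {"x": -4.71, "y": -0.625, "z": 0.57, "wx": 0, "wy": 0, "wz": 0, "gripper": 8.5}, {"x": -4.71, "y": -0.625, "z": 0.57, "wx": 0, "wy": 0, "wz": 0, "gripper": 8.5}, {"x": -4.71, "y": -0.625, "z": 0.57, "wx": 0, "wy": 0, "wz": 0, "gripper": 8.5}, {"x": -4.71, "y": -0.625, "z": 0.57, "wx": 0, "wy": 0, "wz": 0, "gripper": 8.5}, {"x": -4.71, "y": -0.625, "z": 0.57, "wx": 0, "wy": 0, "wz": 0, "gripper": 8.5}, {"x": -4.71, "y": -0.625, "z": 0.57, "wx": 0, "wy": 0, "wz": 0, "gripper": 8.5}, {"x": -4.71, "y": -0.625, "z": 0.57, "wx": 0, "wy": 0, "wz": 0, "gripper": 8.5}, {"x": -4.71, "y": -0.625, "z": 0.57, "wx": 0, "wy": 0, "wz": 0, "gripper": 8.5}, {"x": -4.71, "y": -0.625, "z": 0.57, "wx": 0, "wy": 0, "wz": 0, "gripper": 8.5}]}}

```text
time_s: 3.45
position: [0.3775, -0.4537, 0.3812]
tool_rot: [[0.252, 0.968, 0.0], [0.968, -0.252, -0.0], [-0.0, 0.0, -1.0]]
ft_force: [1.0, -0.2, -0.3]
grip_width: 0.0851
```

Call:
{"method": "step_arm", "body": {"increments": [{"x": 0, "y": 0, "z": 0, "wx": 0, "wy": 0, "wz": 0.144, "gripper": 8.5}, {"x": 0, "y": 0, "z": 0, "wx": 0, "wy": 0, "wz": 0.144, "gripper": 8.5}, {"x": 0, "y": 0, "z": 0, "wx": 0, "wy": 0, "wz": 0.144, "gripper": 8.5}, {"x": 0, "y": 0, "z": 0, "wx": 0, "wy": 0, "wz": 0.144, "gripper": 8.5}, {"x": 0, "y": 0, "z": 0, "wx": 0, "wy": 0, "wz": 0.144, "gripper": 8.5}, {"x": 0, "y": 0, "z": 0, "wx": 0, "wy": 0, "wz": 0.144, "gripper": 8.5}, {"x": 0, "y": 0, "z": 0, "wx": 0, "wy": 0, "wz": 0.144, "gripper": 8.5}, {"x": 0, "y": 0, "z": 0, "wx": 0, "wy": 0, "wz": 0.144, "gripper": 8.5}, {"x": 0, "y": 0, "z": 0, "wx": 0, "wy": 0, "wz": 0.144, "gripper": 8.5}, {"x": 0, "y": 0, "z": 0, "wx": 0, "wy": 0, "wz": 0.144, "gripper": 8.5}, {"x": 0, "y": 0, "z": 0, "wx": 0, "wy": 0, "wz": 0.144, "gripper": 8.5}, {"x": 0, "y": 0, "z": 0, "wx": 0, "wy": 0, "wz": 0.144, "gripper": 8.5}, {"x": 0, "y": 0, "z": 0, "wx": 0, "wy": 0, "wz": 0.144, "gripper": 8.5}, {"x": 0, "y": 0, "z": 0, "wx": 0, "wy": 0, "wz": 0.144, "gripper": 8.5}, {"x": 0, "y": 0, "z": 0, "wx": 0, "wy": 0, "wz": 0, "gripper": 8.5}]}}

```text
time_s: 4.95
position: [0.3785, -0.4522, 0.3813]
tool_rot: [[0.764, -0.645, 0.0], [-0.645, -0.764, -0.0], [0.0, -0.0, -1.0]]
ft_force: [-0.7, -0.4, -0.2]
grip_width: 0.085
```

```bash
python3 - <<'E'
from h import *
w=snap('wrist','w3');print(ray(w,(256,192)))
im=w['color'].astype(int);hsv=cv2.cvtColor(w['color'],cv2.COLOR_BGR2HSV)
m=((hsv[...,1]<70)&(hsv[...,2]>90)).astype(np.uint8)
c,_=cv2.findContours(m,cv2.RETR_EXTERNAL,cv2.CHAIN_APPROX_NONE)
for k in c:
    if cv2.contourArea(k)>400:
        print(cv2.boundingRect(k),cv2.contourArea(k),cv2.minAreaRect(k), cv2.approxPolyDP(k,3,True).reshape(-1,2).tolist()[:14])
print('pred foot',proj(w,[.421,-.40,.046]),env.observe()['q'])
E
```

```text
(array([ 0.42127609, -0.39924816,  0.35142889]), array([-0.16957182, -0.20184141, -0.96463247]))
(227, 66, 58, 86) 4395.0 ((255.61672973632812, 108.29331970214844), (83.83467102050781, 55.73765182495117), 86.72950744628906) [[278, 66], [227, 70], [232, 151], [284, 146]]
(283, 34, 229, 290) 16309.5 ((429.310791015625, 197.54515075683594), (158.3079376220703, 329.94891357421875), 52.06260299682617) [[511, 34], [287, 209], [307, 196], [285, 231], [283, 262], [297, 296], [333, 323], [350, 301], [335, 265], [341, 234], [368, 266], [371, 279], [382, 270], [364, 244]]
pred foot [[256.1336735  118.75214362]] [-6.15744479e+01  2.67838218e+01  7.00819170e+01  4.21137955e-03
  8.31187123e+01 -2.16618615e+01]
```

```bash
cat >> h.py <<'E'
def toolto(P,R=None,lead=0):
    """tool-frame delta (cm) and rotvec for TCP to go to pos P"""
    o=env.observe();T=np.array(o['tool_rot']);p=np.array(o['position'])
    d=T.T@(np.array(P)-p)*100
    rv=Ro.from_matrix(T.T@R).as_rotvec() if R is not None else None
    return d.round(2),None if rv is None else rv.round(4)
E
python3 - <<'E'
from h import *
w=load('w3')
b=[onz(w,q,.046)[:2] for q in((232,151),(284,146))]; f=[onz(w,q,.022)[:2] for q in((227,70),(278,66))]
print(np.round(b,4),np.round(f,4))
B=np.mean(b,0);Fm=np.mean(f,0);print('len',np.linalg.norm(Fm-B),'wid',np.linalg.norm(b[1]-b[0]),np.linalg.norm(f[1]-f[0]))
x=(Fm-B)/np.linalg.norm(Fm-B);yaw=np.arctan2(x[1],x[0]);print('yaw',np.degrees(yaw),'from y edges',[np.degrees(np.arctan2(*(q[1]-q[0])[::-1]))+90 for q in(b,f)])
c=(B+Fm)/2;print('c',c)
E
```

```text
[[ 0.3777 -0.4093]
 [ 0.4259 -0.4426]] [[ 0.43   -0.3386]
 [ 0.4764 -0.3723]]
len 0.0871825872846578 wid 0.05854845130566165 0.0573237659259171
yaw 53.91342374419173 from y edges [np.float64(55.32696487276507), np.float64(54.005792640482966)]
c [ 0.42749434 -0.3906773 ]
```

Call:
{"method": "step_arm", "body": {"increments": [{"x": 0, "y": 0, "z": 0, "wx": 0, "wy": 0, "wz": -0.075, "gripper": 8.5}, {"x": 0.19, "y": -3.53, "z": 0, "wx": 0, "wy": 0, "wz": 0, "gripper": 8.5}, {"x": 0.19, "y": -3.53, "z": 0, "wx": 0, "wy": 0, "wz": 0, "gripper": 8.5}, {"x": 0, "y": 0, "z": 3, "wx": 0, "wy": 0, "wz": 0, "gripper": 8.5}, {"x": 0, "y": 0, "z": 4.5, "wx": 0, "wy": 0, "wz": 0, "gripper": 8.5}, {"x": 0, "y": 0, "z": 2.5, "wx": 0, "wy": 0, "wz": 0, "gripper": 8.5}, {"x": 0, "y": 0, "z": 0, "wx": 0, "wy": 0, "wz": 0, "gripper": 8.5}]}}

```text
time_s: 5.7
position: [0.4224, -0.3974, 0.278]
tool_rot: [[0.813, -0.583, -0.004], [-0.583, -0.813, 0.006], [-0.006, -0.002, -1.0]]
ft_force: [-0.0, -0.9, 1.0]
grip_width: 0.0847
```

```bash
python3 - <<'E'
from h import *
print(toolto((.4228,-.3972,.183),None),env.tips_ahead, env.observe()['position'],env.observe()['tool_rot'])
E
```

```text
(array([ 0.08, -0.02,  9.5 ]), None) 0.1734 [ 0.42238208 -0.39742769  0.27798602] [[ 0.81275474 -0.5825933  -0.00384432]
 [-0.58257121 -0.81276063  0.00556252]
 [-0.0063652  -0.00228137 -0.99997714]]
```

Call:
{"method": "step_arm", "body": {"increments": [{"x": 0.03, "y": 0, "z": 3.5, "wx": 0, "wy": 0, "wz": 0, "gripper": 8.5}, {"x": 0, "y": 0, "z": 3.5, "wx": 0, "wy": 0, "wz": 0, "gripper": 8.5}, {"x": 0, "y": 0, "z": 2.7, "wx": 0, "wy": 0, "wz": 0, "gripper": 8.5}, {"x": 0, "y": 0, "z": 0, "wx": 0, "wy": 0, "wz": 0, "gripper": 8.5}, {"x": 0, "y": 0, "z": 0, "wx": 0, "wy": 0, "wz": 0, "gripper": 8.5}, {"x": 0, "y": 0, "z": 0, "wx": 0, "wy": 0, "wz": 0, "gripper": 5.0}, {"x": 0, "y": 0, "z": 0, "wx": 0, "wy": 0, "wz": 0, "gripper": 5.0}, {"x": 0, "y": 0, "z": 0, "wx": 0, "wy": 0, "wz": 0, "gripper": 5.0}, {"x": 0, "y": 0, "z": 0, "wx": 0, "wy": 0, "wz": 0, "gripper": 5.0}, {"x": 0, "y": 0, "z": 0, "wx": 0, "wy": 0, "wz": 0, "gripper": 5.0}], "newtons": 40}}

```text
time_s: 6.7
position: [0.423, -0.3989, 0.1858]
tool_rot: [[0.811, -0.586, 0.002], [-0.586, -0.811, -0.002], [0.003, 0.001, -1.0]]
ft_force: [-0.9, -0.1, 7.2]
grip_width: 0.0555
```

```bash
python3 - <<'E'
from h import *
o=env.observe();T=np.array(o['tool_rot'])
print(o['position'],T.round(4),'theta',np.degrees(np.arctan2(T[1,0],T[0,0])),o['grip_width'],o['ft_force'])
p=(.44058535,.1204519,.5284745)
R,t=bedpose(p)
# placement target: foot at x=.060 (above), with tool: x_t=-y_bed,y_t=-x_bed,z_t=-z_bed
Rt=R@np.array([[0,-1,0],[-1,0,0],[0,0,-1.]])
print(Rt.round(3))
for b in((.060,0,.06),):
    P=t+R@(np.array(b)+[-.008,0,.184]);print(P)
E
```

```text
[ 0.42300092 -0.39886034  0.18581402] [[ 0.8106 -0.5856  0.0018]
 [-0.5856 -0.8106 -0.0025]
 [ 0.0029  0.001  -1.    ]] theta -35.84850900547269 0.05553346884740366 [-0.91989518 -0.06602932  7.20793099]
[[ 0.504 -0.748  0.432]
 [-0.864 -0.437  0.252]
 [ 0.    -0.5   -0.866]]
[0.37411868 0.08164403 0.2713102 ]
```

Call:
{"method": "step_arm", "body": {"increments": [{"x": 0, "y": 0, "z": -2, "wx": 0, "wy": 0, "wz": 0, "gripper": 5.0}, {"x": 0, "y": 0, "z": -4, "wx": 0, "wy": 0, "wz": 0, "gripper": 5.0}, {"x": 0, "y": 0, "z": -4, "wx": 0, "wy": 0, "wz": 0, "gripper": 5.0}, {"x": 0, "y": 0, "z": -4, "wx": 0, "wy": 0, "wz": 0, "gripper": 5.0}, {"x": 0, "y": 0, "z": -4, "wx": 0, "wy": 0, "wz": 0, "gripper": 5.0}, {"x": 0, "y": 0, "z": -2, "wx": 0, "wy": 0, "wz": 0, "gripper": 5.0}, {"x": -1.5, "y": -1.6, "z": 0, "wx": 0, "wy": 0, "wz": 0, "gripper": 5.0}, {"x": -2.92, "y": -3.28, "z": 0, "wx": 0, "wy": 0, "wz": 0, "gripper": 5.0}, {"x": -2.92, "y": -3.28, "z": 0, "wx": 0, "wy": 0, "wz": 0, "gripper": 5.0}, {"x": -2.92, "y": -3.28, "z": 0, "wx": 0, "wy": 0, "wz": 0, "gripper": 5.0}, {"x": -2.92, "y": -3.28, "z": 0, "wx": 0, "wy": 0, "wz": 0, "gripper": 5.0}, {"x": -2.92, "y": -3.28, "z": 0, "wx": 0, "wy": 0, "wz": 0, "gripper": 5.0}, {"x": -2.92, "y": -3.28, "z": 0, "wx": 0, "wy": 0, "wz": 0, "gripper": 5.0}, {"x": -2.92, "y": -3.28, "z": 0, "wx": 0, "wy": 0, "wz": 0, "gripper": 5.0}, {"x": -2.92, "y": -3.28, "z": 0, "wx": 0, "wy": 0, "wz": 0, "gripper": 5.0}, {"x": -2.92, "y": -3.28, "z": 0, "wx": 0, "wy": 0, "wz": 0, "gripper": 5.0}, {"x": -2.92, "y": -3.28, "z": 0, "wx": 0, "wy": 0, "wz": 0, "gripper": 5.0}, {"x": -1.4, "y": -1.7, "z": 0, "wx": 0, "wy": 0, "wz": 0, "gripper": 5.0}]}}

```text
time_s: 8.5
position: [0.3727, 0.0845, 0.3846]
tool_rot: [[0.812, -0.584, 0.001], [-0.584, -0.812, 0.0], [0.001, -0.001, -1.0]]
ft_force: [1.7, -0.7, -2.2]
grip_width: 0.0554
```

Call:
{"method": "step_arm", "body": {"increments": [{"x": 0, "y": 0, "z": 0, "wx": 0, "wy": 0, "wz": 0.139, "gripper": 5.0}, {"x": 0, "y": 0, "z": 0, "wx": 0, "wy": 0, "wz": 0.139, "gripper": 5.0}, {"x": 0, "y": 0, "z": 0, "wx": 0, "wy": 0, "wz": 0.139, "gripper": 5.0}, {"x": 0, "y": 0, "z": 0, "wx": 0.131, "wy": 0, "wz": 0, "gripper": 5.0}, {"x": 0, "y": 0, "z": 0, "wx": 0.131, "wy": 0, "wz": 0, "gripper": 5.0}, {"x": 0, "y": 0, "z": 0, "wx": 0.131, "wy": 0, "wz": 0, "gripper": 5.0}, {"x": 0, "y": 0, "z": 0, "wx": 0.131, "wy": 0, "wz": 0, "gripper": 5.0}, {"x": 0, "y": 0, "z": 0, "wx": 0, "wy": 0, "wz": 0, "gripper": 5.0}, {"x": 0, "y": 0, "z": 0, "wx": 0, "wy": 0, "wz": 0, "gripper": 5.0}]}}

```text
time_s: 9.4
position: [0.3738, 0.082, 0.3842]
tool_rot: [[0.504, -0.749, 0.43], [-0.864, -0.437, 0.251], [0.0, -0.498, -0.867]]
ft_force: [-0.8, 0.2, -2.0]
grip_width: 0.0555
```

```bash
cat >> h.py <<'E'
BP=(.44058535,.1204519,.5284745)
FL=np.array([[0,-1,0],[-1,0,0],[0,0,-1.]])   # tool y down the slope
FU=np.array([[0,1,0],[1,0,0],[0,0,-1.]])   # tool y up the slope
def inbed():
    R,t=bedpose(BP);o=env.observe()
    p=R.T@(np.array(o['position'])-t)*1e3;T=R.T@np.array(o['tool_rot'])
    print('t',o['time_s'],'TCP in bed mm',p.round(1),'F bed',(R.T@np.array(o['ft_force'])).round(1),'grip',round(o['grip_width']*1e3,1))
    F=FL if T[0,1]<0 else FU
    print('rotvec to bed (tool axes)',Ro.from_matrix(T.T@F).as_rotvec().round(4), 'q',np.round(o['q'],0))
E
python3 -c "
from h import *
inbed();w=snap('wrist','w4')
cv2.imwrite('pics/w4b.png',cv2.resize(w['color'],(640,480),interpolation=cv2.INTER_CUBIC))"
```

```text
t 9.4 TCP in bed mm [108.3   0.4 341.8] F bed [-1.5  0.6 -1.5] grip 55.5
rotvec to bed (tool axes) [ 0.0027 -0.0003 -0.0002] q [-10.   2. 106.  25.  50.  38.]
```

View pics/w4b.png

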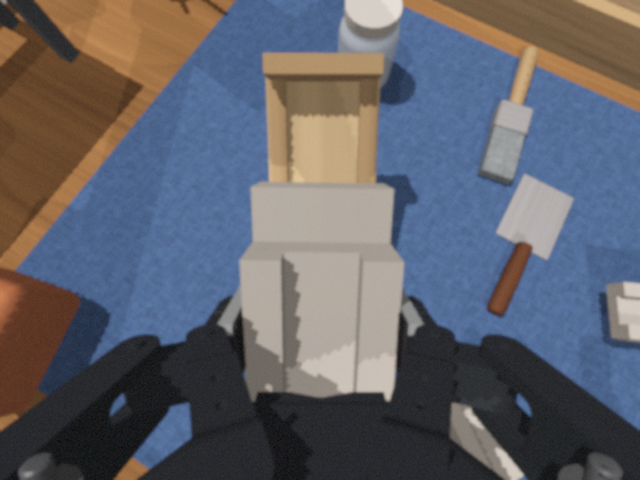

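The foot is held square (8 viewed). The board's high stop is visible ahead at (264–383, 55–75). I'll check the board fit against this view.

```bash
python3 - <<'E'
from h import *
w=load('w4');R,t=bedpose(BP)
Q=np.array([(.232,.045,.03),(.232,-.045,.03),(.232,.031,.008),(.232,-.031,.008),(.14,.031,.008),(.14,-.031,.008)])
print((proj(w,Q@R.T+t)*1.25).round(1).tolist())
# edge columns: gradient on rows
g=cv2.cvtColor(w['color'],cv2.COLOR_BGR2HSV)
m=((g[...,0]<30)&(g[...,1]>60)).astype(int)
for r in (50,56,60,70,80,100,120,135,140):
    c=np.where(m[r,180:330])[0]+180; print(r*1.25,c.min()*1.25,c.max()*1.25+1.25)
E
```

```text
[[263.2, 70.1], [381.9, 70.1], [284.6, 75.9], [360.1, 76.0], [287.5, 188.6], [356.8, 188.6]]
62.5 263.75 383.75
70.0 263.75 383.75
75.0 266.25 381.25
87.5 266.25 380.0
100.0 267.5 378.75
125.0 268.75 377.5
150.0 270.0 376.25
168.75 270.0 375.0
175.0 270.0 375.0
```

Call:
{"method": "step_arm", "body": {"increments": [{"x": 0.09, "y": 1.6, "z": 1.5, "wx": 0, "wy": 0, "wz": 0, "gripper": 5.0}, {"x": 0, "y": 1.6, "z": 3, "wx": 0, "wy": 0, "wz": 0, "gripper": 5.0}, {"x": 0, "y": 1.6, "z": 3, "wx": 0, "wy": 0, "wz": 0, "gripper": 5.0}, {"x": 0, "y": 1.5, "z": 3, "wx": 0, "wy": 0, "wz": 0, "gripper": 5.0}, {"x": 0, "y": 0, "z": 3, "wx": 0, "wy": 0, "wz": 0, "gripper": 5.0}, {"x": 0, "y": 0, "z": 1, "wx": 0.003, "wy": 0, "wz": 0, "gripper": 5.0}, {"x": 0, "y": 0, "z": 0, "wx": 0, "wy": 0, "wz": 0, "gripper": 5.0}, {"x": 0, "y": 0, "z": 0, "wx": 0, "wy": 0, "wz": 0, "gripper": 5.0}]}}

```text
time_s: 10.25
position: [0.3903, 0.0904, 0.2271]
tool_rot: [[0.505, -0.746, 0.434], [-0.863, -0.436, 0.254], [-0.0, -0.503, -0.864]]
ft_force: [-0.5, -0.4, -2.6]
grip_width: 0.0555
```

```bash
python3 -c "
from h import *
inbed()"
```

```text
t 10.25 TCP in bed mm [ 45.9  -0.6 196.5] F bed [-1.8 -0.1 -1.9] grip 55.5
rotvec to bed (tool axes) [-0.0031  0.0007  0.0004] q [ -8.  21. 119.  49.  24.   9.]
```

Call:
{"method": "step_arm", "body": {"increments": [{"x": 0, "y": 0, "z": 0.5, "wx": 0, "wy": 0, "wz": 0, "gripper": 5.0}, {"x": 0, "y": 0, "z": 0.4, "wx": 0, "wy": 0, "wz": 0, "gripper": 5.0}, {"x": 0, "y": 0, "z": 0, "wx": 0, "wy": 0, "wz": 0, "gripper": 5.0}]}}

```text
time_s: 10.55
position: [0.3942, 0.0926, 0.2194]
tool_rot: [[0.504, -0.746, 0.435], [-0.864, -0.435, 0.253], [0.001, -0.504, -0.864]]
ft_force: [0.3, 0.4, -1.3]
grip_width: 0.0558
```

```bash
python3 -c "
from h import *
inbed()"
```

```text
t 10.55 TCP in bed mm [ 45.8  -0.6 187.6] F bed [-0.3  0.2 -1.4] grip 55.8
rotvec to bed (tool axes) [-0.0043 -0.0008 -0.0004] q [ -8.  22. 118.  52.  23.   7.]
```

Call:
{"method": "step_arm", "body": {"increments": [{"x": 0, "y": 0, "z": 0.1, "wx": 0, "wy": 0, "wz": 0, "gripper": 5.0}, {"x": 0, "y": 0, "z": 0.1, "wx": 0, "wy": 0, "wz": 0, "gripper": 5.0}, {"x": 0, "y": 0, "z": 0, "wx": 0, "wy": 0, "wz": 0, "gripper": 5.0}]}}

```text
time_s: 10.85
position: [0.3941, 0.0929, 0.2189]
tool_rot: [[0.502, -0.746, 0.437], [-0.865, -0.434, 0.253], [0.001, -0.505, -0.863]]
ft_force: [-17.7, -10.4, 31.2]
grip_width: 0.0554
```

```bash
python3 -c "
from h import *
inbed()"
```

```text
t 10.85 TCP in bed mm [ 45.6  -0.4 187.1] F bed [-2.2 -0.  37.3] grip 55.4
rotvec to bed (tool axes) [-0.0061 -0.0022 -0.0011] q [ -7.  22. 119.  52.  23.   6.]
```

Call:
{"method": "step_arm", "body": {"increments": [{"x": 0, "y": 0, "z": -0.15, "wx": -0.006, "wy": 0, "wz": 0, "gripper": 5.0}, {"x": 0, "y": 0.5, "z": 0, "wx": 0, "wy": 0, "wz": 0, "gripper": 5.0}, {"x": 0, "y": 0.4, "z": 0, "wx": 0, "wy": 0, "wz": 0, "gripper": 5.0}, {"x": 0, "y": 0, "z": 0, "wx": 0, "wy": 0, "wz": 0, "gripper": 5.0}]}}

```text
time_s: 11.25
position: [0.3875, 0.0885, 0.2145]
tool_rot: [[0.503, -0.749, 0.431], [-0.864, -0.436, 0.25], [0.001, -0.498, -0.867]]
ft_force: [-5.1, -3.6, 7.0]
grip_width: 0.0556
```

```bash
python3 -c "
from h import *
inbed()"
```

```text
t 11.25 TCP in bed mm [ 36.6  -0.8 187.3] F bed [-1.9 -0.6  9.1] grip 55.6
rotvec to bed (tool axes) [ 0.0018 -0.0015 -0.0008] q [ -8.  22. 120.  54.  23.   4.]
```

Call:
{"method": "step_arm", "body": {"increments": [{"x": 0, "y": 0.15, "z": 0, "wx": 0, "wy": 0, "wz": 0, "gripper": 5.0}, {"x": 0, "y": 0.15, "z": 0, "wx": 0, "wy": 0, "wz": 0, "gripper": 5.0}, {"x": 0, "y": 0, "z": 0, "wx": 0, "wy": 0, "wz": 0, "gripper": 5.0}]}}

```text
time_s: 11.55
position: [0.3857, 0.0873, 0.2132]
tool_rot: [[0.503, -0.749, 0.432], [-0.864, -0.436, 0.25], [0.001, -0.499, -0.866]]
ft_force: [-1.1, -2.2, 6.2]
grip_width: 0.0555
```

```bash
python3 -c "
from h import *
inbed()"
```

```text
t 11.55 TCP in bed mm [ 34.1  -0.9 187.2] F bed [ 1.3 -1.3  6.4] grip 55.5
rotvec to bed (tool axes) [ 0.0009 -0.0017 -0.0005] q [ -9.  22. 120.  55.  22.   2.]
```

Call:
{"method": "step_arm", "body": {"increments": [{"x": 0, "y": 0.1, "z": 0, "wx": 0, "wy": 0, "wz": 0, "gripper": 5.0}, {"x": 0, "y": 0.05, "z": 0, "wx": 0, "wy": 0, "wz": 0, "gripper": 5.0}, {"x": 0, "y": 0, "z": 0, "wx": 0, "wy": 0, "wz": 0, "gripper": 5.0}]}}

```text
time_s: 11.85
position: [0.3847, 0.0867, 0.2125]
tool_rot: [[0.503, -0.748, 0.432], [-0.864, -0.437, 0.25], [0.001, -0.499, -0.866]]
ft_force: [-1.7, -0.9, 5.6]
grip_width: 0.0555
```

```bash
python3 -c "
from h import *
inbed()"
```

```text
t 11.85 TCP in bed mm [ 32.7  -1.  187.2] F bed [1.1 0.1 5.8] grip 55.5
rotvec to bed (tool axes) [ 0.0008 -0.0017 -0.0004] q [ -9.  22. 120.  56.  22.   2.]
```

Call:
{"method": "step_arm", "body": {"increments": [{"x": 0, "y": 0.1, "z": 0, "wx": 0, "wy": 0, "wz": 0, "gripper": 5.0}, {"x": 0, "y": 0.05, "z": 0, "wx": 0, "wy": 0, "wz": 0, "gripper": 5.0}, {"x": 0, "y": 0, "z": 0, "wx": 0, "wy": 0, "wz": 0, "gripper": 5.0}]}}

```text
time_s: 12.15
position: [0.384, 0.0862, 0.212]
tool_rot: [[0.504, -0.748, 0.433], [-0.864, -0.437, 0.251], [0.001, -0.5, -0.866]]
ft_force: [1.9, 2.5, 6.2]
grip_width: 0.0556
```

```bash
python3 -c "
from h import *
inbed()"
```

```text
t 12.15 TCP in bed mm [ 31.7  -1.  187.2] F bed [5.6 1.2 3.9] grip 55.6
rotvec to bed (tool axes) [-0.0004 -0.0015  0.    ] q [ -9.  22. 121.  56.  22.   1.]
```

Call:
{"method": "step_arm", "body": {"increments": [{"x": 0, "y": 0, "z": 0, "wx": 0, "wy": 0, "wz": 0, "gripper": 6.8}, {"x": 0, "y": 0, "z": 0, "wx": 0, "wy": 0, "wz": 0, "gripper": 6.8}, {"x": 0, "y": 0, "z": 0, "wx": 0, "wy": 0, "wz": 0, "gripper": 6.8}, {"x": 0, "y": 0, "z": 0, "wx": 0, "wy": 0, "wz": 0, "gripper": 6.8}, {"x": 0, "y": 0, "z": -2, "wx": 0, "wy": 0, "wz": 0, "gripper": 6.8}, {"x": 0, "y": 0, "z": -4, "wx": 0, "wy": 0, "wz": 0, "gripper": 8.5}, {"x": 0, "y": 0, "z": -4, "wx": 0, "wy": 0, "wz": 0, "gripper": 8.5}, {"x": 0, "y": 0, "z": -4, "wx": 0, "wy": 0, "wz": 0, "gripper": 8.5}, {"x": 0, "y": 0, "z": 0, "wx": 0, "wy": 0, "wz": 0, "gripper": 8.5}]}}

```text
time_s: 13.05
position: [0.3216, 0.0507, 0.3358]
tool_rot: [[0.503, -0.746, 0.436], [-0.865, -0.437, 0.248], [0.006, -0.502, -0.865]]
ft_force: [-0.4, 0.5, -1.5]
grip_width: 0.085
```

```bash
python3 - <<'E'
from h import *
inbed();w=snap('wrist','w5');s=snap('scene','s5');d=snap('side','d5')
a=cv2.resize(w['color'],(400,300));b=cv2.resize(s['color'][170:270,285:385],(300,300),interpolation=cv2.INTER_CUBIC)
c=cv2.resize(d['color'][120:220,185:285],(300,300),interpolation=cv2.INTER_CUBIC)
cv2.imwrite('pics/m5.png',np.vstack([np.hstack([b,c]),np.hstack([np.pad(a,((0,0),(100,100),(0,0)))])]))
E
```

```text
t 13.05 TCP in bed mm [ 3.140e+01 -2.000e-01  3.303e+02] F bed [-0.8  0.6 -1.2] grip 85.0
rotvec to bed (tool axes) [-0.0022 -0.0061  0.0013] q [-18.   0. 118.  32.  45.  22.]
```

View pics/m5.png

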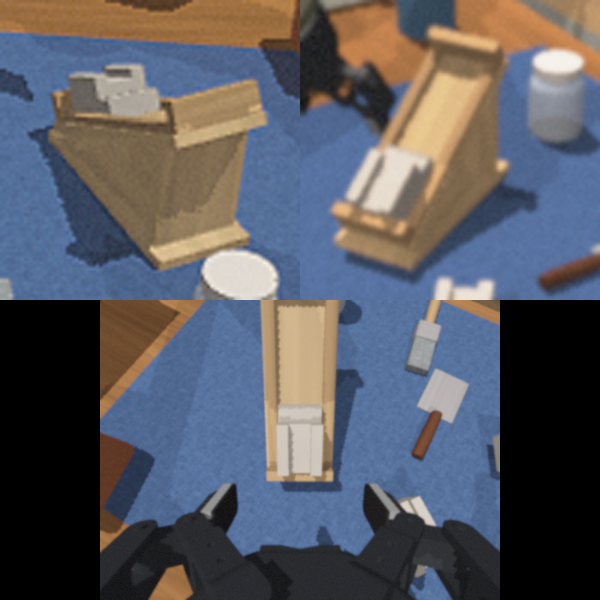

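Foot lies flush against the low stop (9 viewed). Next, the middle.

Call:
{"method": "step_arm", "body": {"increments": [{"x": 0, "y": 0, "z": -1, "wx": -0.131, "wy": 0, "wz": 0, "gripper": 8.5}, {"x": 0, "y": 0, "z": -1, "wx": -0.131, "wy": 0, "wz": 0, "gripper": 8.5}, {"x": 0, "y": 0, "z": -1, "wx": -0.131, "wy": 0, "wz": 0, "gripper": 8.5}, {"x": 0, "y": 0, "z": 0, "wx": -0.131, "wy": 0, "wz": 0, "gripper": 8.5}, {"x": 4.1, "y": -1.4, "z": -0.2, "wx": 0, "wy": 0, "wz": 0, "gripper": 8.5}, {"x": 4.1, "y": -1.4, "z": -0.2, "wx": 0, "wy": 0, "wz": 0, "gripper": 8.5}, {"x": 4.1, "y": -1.4, "z": -0.2, "wx": 0, "wy": 0, "wz": 0, "gripper": 8.5}, {"x": 4.1, "y": -1.4, "z": -0.2, "wx": 0, "wy": 0, "wz": 0, "gripper": 8.5}, {"x": 4.1, "y": -1.4, "z": -0.2, "wx": 0, "wy": 0, "wz": 0, "gripper": 8.5}, {"x": 4.1, "y": -1.4, "z": -0.2, "wx": 0, "wy": 0, "wz": 0, "gripper": 8.5}, {"x": 4.1, "y": -1.4, "z": -0.2, "wx": 0, "wy": 0, "wz": 0, "gripper": 8.5}, {"x": 4.1, "y": -1.4, "z": -0.2, "wx": 0, "wy": 0, "wz": 0, "gripper": 8.5}, {"x": 4.1, "y": -1.4, "z": -0.2, "wx": 0, "wy": 0, "wz": 0, "gripper": 8.5}, {"x": 4.1, "y": -1.4, "z": -0.2, "wx": 0, "wy": 0, "wz": 0, "gripper": 8.5}]}}

```text
time_s: 14.6
position: [0.6427, -0.2392, 0.3766]
tool_rot: [[0.505, -0.863, -0.006], [-0.863, -0.505, 0.001], [-0.004, 0.004, -1.0]]
ft_force: [1.7, -1.0, 0.8]
grip_width: 0.085
```

Call:
{"method": "step_arm", "body": {"increments": [{"x": 0, "y": 0, "z": 0, "wx": 0, "wy": 0, "wz": -0.146, "gripper": 8.5}, {"x": 0, "y": 0, "z": 0, "wx": 0, "wy": 0, "wz": -0.146, "gripper": 8.5}, {"x": 0, "y": 0, "z": 0, "wx": 0, "wy": 0, "wz": -0.146, "gripper": 8.5}, {"x": 0, "y": 0, "z": 0, "wx": 0, "wy": 0, "wz": -0.146, "gripper": 8.5}, {"x": 0, "y": 0, "z": 0, "wx": 0, "wy": 0, "wz": -0.146, "gripper": 8.5}, {"x": 0, "y": 0, "z": 0, "wx": 0, "wy": 0, "wz": -0.146, "gripper": 8.5}, {"x": 0, "y": 0, "z": 0, "wx": 0, "wy": 0, "wz": -0.146, "gripper": 8.5}, {"x": 0, "y": 0, "z": 0, "wx": 0, "wy": 0, "wz": -0.146, "gripper": 8.5}, {"x": 0, "y": 0, "z": 0, "wx": 0, "wy": 0, "wz": -0.146, "gripper": 8.5}, {"x": 0, "y": 0, "z": 0, "wx": 0, "wy": 0, "wz": -0.146, "gripper": 8.5}, {"x": 0, "y": 0, "z": 0, "wx": 0, "wy": 0, "wz": 0, "gripper": 8.5}]}}

```text
time_s: 15.7
position: [0.6415, -0.2381, 0.3768]
tool_rot: [[0.913, 0.407, -0.006], [0.407, -0.913, 0.001], [-0.005, -0.003, -1.0]]
ft_force: [-0.2, 0.6, -0.7]
grip_width: 0.0848
```

```bash
cat > find.py <<'E'
from h import *
import sys
w=snap('wrist',sys.argv[1]);o=env.observe();print('t',o['time_s'],'pos',o['position'].round(4) if hasattr(o['position'],'round') else o['position'],'q',np.round(o['q'],0))
T=np.array(o['tool_rot']);print('theta',np.degrees(np.arctan2(T[1,0],T[0,0])),T[:,2].round(4))
hsv=cv2.cvtColor(w['color'],cv2.COLOR_BGR2HSV)
m=((hsv[...,1]<70)&(hsv[...,2]>90)).astype(np.uint8)
for k in cv2.findContours(m,cv2.RETR_EXTERNAL,cv2.CHAIN_APPROX_NONE)[0]:
    if cv2.contourArea(k)>900:
        print(cv2.boundingRect(k),cv2.contourArea(k),cv2.approxPolyDP(k,3,True).reshape(-1,2).tolist()[:12])
E
python3 find.py w6
```

```text
t 15.75 pos [ 0.6413 -0.2381  0.3772] q [-30.  37.  52.  -0.  91. -54.]
theta 23.773432935174917 [-5.4e-03  6.0e-04 -1.0e+00]
(393, 338, 49, 46) 1346.5 [[407, 338], [393, 375], [403, 383], [429, 383], [441, 368], [417, 341]]
(0, 269, 44, 54) 928.5 [[43, 286], [0, 269], [31, 282], [0, 281], [0, 322]]
(314, 167, 98, 113) 6776.5 [[359, 167], [338, 175], [324, 187], [315, 206], [314, 223], [320, 239], [335, 252], [343, 235], [374, 279], [383, 269], [364, 247], [377, 254]]
(240, 80, 57, 87) 4561.5 [[241, 80], [242, 165], [290, 165], [296, 81]]
(435, 0, 72, 24) 981.0 [[435, 0], [459, 7], [456, 15], [467, 19], [470, 16], [480, 23], [498, 19], [506, 2]]
(315, 0, 99, 77) 4817.0 [[333, 0], [315, 42], [382, 76], [413, 19], [380, 0]]
```

```bash
cat >> h.py <<'E'
def piece(w,b,f,zb,zf):
    b=np.array([onz(w,q,zb)[:2] for q in b]);f=np.array([onz(w,q,zf)[:2] for q in f]);B=b.mean(0);F=f.mean(0)
    x=(F-B)/np.linalg.norm(F-B)
    print('len',np.linalg.norm(F-B),'wid',np.linalg.norm(b[1]-b[0]),np.linalg.norm(f[1]-f[0]),'yaw',np.degrees(np.arctan2(x[1],x[0])),'edges',[np.degrees(np.arctan2(*(q[1]-q[0])[::-1])) for q in(b,f)],'c',(B+F)/2)
    return (B+F)/2,x
E
python3 - <<'E'
from h import *
w=load('w6')
c,x=piece(w,[(241,80),(296.5,80.5)],[(242,165.5),(290.5,165.5)],.046,.022)
print(toolto((*c,.186)))
E
```

```text
len 0.09312776562602375 wid 0.05750457847508823 0.05879834712390196 yaw -66.48989177090108 edges [np.float64(23.55008001920725), np.float64(24.117286260706333)] c [ 0.62650362 -0.17760915]
(array([ 1.17, -6.08, 19.14]), None)
```

Call:
{"method": "step_arm", "body": {"increments": [{"x": 0.59, "y": -3.04, "z": 0, "wx": 0, "wy": 0, "wz": 0, "gripper": 8.5}, {"x": 0.58, "y": -3.04, "z": 0, "wx": 0, "wy": 0, "wz": 0, "gripper": 8.5}, {"x": 0, "y": 0, "z": 4, "wx": 0, "wy": 0, "wz": 0, "gripper": 8.5}, {"x": 0, "y": 0, "z": 4.5, "wx": 0, "wy": 0, "wz": 0, "gripper": 8.5}, {"x": 0, "y": 0, "z": 4.5, "wx": 0, "wy": 0, "wz": 0, "gripper": 8.5}, {"x": 0, "y": 0, "z": 2, "wx": 0, "wy": 0, "wz": 0, "gripper": 8.5}, {"x": 0, "y": 0, "z": 0, "wx": 0, "wy": 0, "wz": 0, "gripper": 8.5}, {"x": 0, "y": 0, "z": 0, "wx": 0, "wy": 0, "wz": 0, "gripper": 8.5}]}}

```text
time_s: 16.55
position: [0.6267, -0.1782, 0.2299]
tool_rot: [[0.915, 0.403, -0.002], [0.403, -0.915, -0.001], [-0.003, 0.0, -1.0]]
ft_force: [0.9, 0.1, 0.5]
grip_width: 0.0851
```

```bash
python3 -c "
from h import *
print(toolto((.6265,-.1776,.1855)),env.observe()['tool_rot'])"
```

```text
(array([ 0.02, -0.06,  4.44]), None) [[ 9.15006474e-01  4.03431713e-01 -2.45067355e-03]
 [ 4.03429327e-01 -9.15009702e-01 -1.42262715e-03]
 [-2.81632298e-03  3.13039476e-04 -9.99995985e-01]]
```

Call:
{"method": "step_arm", "body": {"increments": [{"x": 0, "y": 0, "z": 3, "wx": 0, "wy": 0, "wz": 0, "gripper": 8.5}, {"x": 0, "y": 0, "z": 1.35, "wx": 0, "wy": 0, "wz": 0, "gripper": 8.5}, {"x": 0, "y": 0, "z": 0, "wx": 0, "wy": 0, "wz": 0, "gripper": 8.5}, {"x": 0, "y": 0, "z": 0, "wx": 0, "wy": 0, "wz": 0, "gripper": 5.0}, {"x": 0, "y": 0, "z": 0, "wx": 0, "wy": 0, "wz": 0, "gripper": 5.0}, {"x": 0, "y": 0, "z": 0, "wx": 0, "wy": 0, "wz": 0, "gripper": 5.0}, {"x": 0, "y": 0, "z": 0, "wx": 0, "wy": 0, "wz": 0, "gripper": 5.0}, {"x": 0, "y": 0, "z": 0, "wx": 0, "wy": 0, "wz": 0, "gripper": 5.0}], "newtons": 40}}

```text
time_s: 17.35
position: [0.6265, -0.1784, 0.1879]
tool_rot: [[0.914, 0.405, 0.0], [0.405, -0.914, -0.003], [-0.001, 0.003, -1.0]]
ft_force: [0.0, 0.3, 6.6]
grip_width: 0.0557
```

Call:
{"method": "step_arm", "body": {"increments": [{"x": 0, "y": 0, "z": -2, "wx": 0, "wy": 0, "wz": 0, "gripper": 5.0}, {"x": 0, "y": 0, "z": -4, "wx": 0, "wy": 0, "wz": 0, "gripper": 5.0}, {"x": 0, "y": 0, "z": -4, "wx": 0, "wy": 0, "wz": 0, "gripper": 5.0}, {"x": 0, "y": 0, "z": -4, "wx": 0, "wy": 0, "wz": 0, "gripper": 5.0}, {"x": 0, "y": 0, "z": -4, "wx": 0, "wy": 0, "wz": 0, "gripper": 5.0}, {"x": 0, "y": 0, "z": -2, "wx": 0, "wy": 0, "wz": 0, "gripper": 5.0}]}}

```text
time_s: 17.95
position: [0.6263, -0.1778, 0.3903]
tool_rot: [[0.914, 0.405, 0.002], [0.405, -0.914, -0.004], [0.0, 0.004, -1.0]]
ft_force: [-0.1, -0.2, -2.3]
grip_width: 0.0554
```

```bash
python3 - <<'E'
from h import *
R,t=bedpose(BP)
P=t+R@np.array([.150,0,.36]);print(P,toolto((P[0],P[1],.42)),env.observe()['grip_width'],np.round(env.observe()['q']))
E
```

```text
[0.39732342 0.09519257 0.42076915] (array([ -9.88, -34.22,  -3.11]), None) 0.05540127213416992 [-26.  33.  58.  -0.  89. -50.]
```

```bash
cat > ik.py <<'E'
from h import *
from scipy.optimize import least_squares as ls
def Rm(q,s4=1,s6=-1,off=0):
    q=np.radians(q); return (Ro.from_euler('z',q[0])*Ro.from_euler('y',q[1]+q[2])*Ro.from_euler('z',s4*q[3])*Ro.from_euler('y',q[4])*Ro.from_euler('z',s6*q[5]+off)).as_matrix()
if __name__=='__main__':
    o=env.observe();print(o['q']);T=np.array(o['tool_rot'])
    R,t=bedpose(BP)
    for off in(0,np.pi/2,-np.pi/2,np.pi):
      for s6 in(1,-1):
        for s4 in (1,-1):
          e=[Ro.from_matrix(Rm(q,s4,s6,off).T@A).magnitude() for q,A in((o['q'],T),([-10,2,106,25,50,38],R@FL),([-8,21,119,49,24,9],R@FL),([-9,22,120.5,56,22,1.5],R@FL))]
          if max(e)<.3:print(off,s6,s4,np.round(e,3))
E
python3 ik.py
```

```text
[-26.22583481  32.75391605  57.9592939   -0.14280499  89.09439418
 -50.11322159]
3.141592653589793 1 1 [0.    0.02  0.011 0.016]
```

```bash
cat >> ik.py <<'E'
def fkp(k,q):
    e,h,L1,a,L2,d,bx=k;r=np.radians(q)
    Z=Ro.from_euler('z',r[0]).as_matrix();Y=lambda v:Ro.from_euler('y',v).as_matrix()
    return Z@(np.array([bx,e,h])+Y(r[1])@[0,0,L1]+Y(r[1]+r[2])@[a,0,L2])+Rm(q,1,1,np.pi)[:,2]*d
D=[([63.008,21.807,74.336,0,83.858,-12.336],(.1390,.5321,.4046),1),([-61.5744,26.7838,70.0819,.0042,83.1187,-21.66],(.3785,-.4522,.3813),1),
([-26.22583,32.75392,57.95929,-.1428,89.0944,-50.1132],(.6263,-.1778,.3903),1),
([-30,37,52,0,91,-54],(.6413,-.2381,.3772),.15),([-10,2,106,25,50,38],(.3738,.082,.3842),.15),([-8,21,119,49,24,9],(.3903,.0904,.2271),.15),([-18,0,118,32,45,22],(.3216,.0507,.3358),.15),([-9,22,121,56,22,1],(.384,.0862,.212),.15)]
K=ls(lambda k:np.concatenate([(fkp(k,q)-p)*w for q,p,w in D]),[.1,.3,.4,0,.4,.1,0]).x
def ik(P,R,q0):
    f=lambda q:np.r_[(fkp(K,q)-P)*5,Ro.from_matrix(Rm(q,1,1,np.pi).T@R).as_rotvec()]
    r=ls(f,q0,x_scale=50);return r.x.round(1),r.cost
E
python3 - <<'E'
from ik import *
print(K.round(4));
for q,p,w in D:print((np.array(fkp(K,q)-p)*1e3).round(1))
R,t=bedpose(BP)
for F,q0 in((FU,[0,10,110,30,40,-150]),(FL,[0,10,110,30,40,30])):
  for b in((150,0,360),(120,0,250),(120,0,198),(109,0,188),(183,0,188),(45,0,196)):
    print(b,ik(t+R@(np.array(b)/1e3),R@F,q0))
E
```

```text
[0.1176 0.1281 0.5374 0.1012 0.3498 0.0844 0.0006]
[ 0.1 -0.   0.1]
[ 0.  -0.2 -0.1]
[-0.1  0.2 -0.1]
[2.5 2.1 0.7]
[ 0.3 -0.8  4.2]
[-1.1 -0.2 -3.8]
[1.2 1.3 3.5]
[-1.4 -1.2  1. ]
(150, 0, 360) (array([  -7. ,    2.9,   99. ,   21.6,   55.4, -136.1]), np.float64(1.0108194937071982e-24))
(120, 0, 250) (array([  -4.3,   13.9,  107. ,   28.1,   37.1, -143.9]), np.float64(4.053979296490769e-17))
(120, 0, 198) (array([  -2.2,   20.4,  107.1,   32. ,   30.5, -147.2]), np.float64(2.995558539163776e-14))
(109, 0, 188) (array([  -2.6,   21.6,  108.7,   34.9,   28.3, -150.8]), np.float64(2.020623351215716e-14))
(183, 0, 188) (array([   1.8,   23. ,   96.8,   24.1,   35.8, -135.2]), np.float64(1.2906177159734485e-22))
(45, 0, 196) (array([  -7.9,   20.6,  118.9,   49.6,   24. , -171.3]), np.float64(3.955463526718611e-18))
(150, 0, 360) (array([-7. ,  2.9, 99. , 21.6, 55.4, 43.9]), np.float64(5.695524478896966e-25))
(120, 0, 250) (array([ -4.3,  13.9, 107. ,  28.1,  37.1,  36.1]), np.float64(4.0446392918001985e-17))
(120, 0, 198) (array([ -2.2,  20.4, 107.1,  32. ,  30.5,  32.8]), np.float64(2.995959155776861e-14))
(109, 0, 188) (array([ -2.6,  21.6, 108.7,  34.9,  28.3,  29.2]), np.float64(2.0183945672127306e-14))
(183, 0, 188) (array([ 1.8, 23. , 96.8, 24.1, 35.8, 44.8]), np.float64(1.2985405495458566e-22))
(45, 0, 196) (array([ -7.9,  20.6, 118.9,  49.6,  24. ,   8.7]), np.float64(3.946144149807913e-18))
```

Call:
{"method": "step_arm", "body": {"increments": [{"x": -0.6, "y": -1.9, "z": -0.34, "wx": 0, "wy": 0, "wz": 0, "gripper": 5.0}, {"x": -1.1, "y": -3.8, "z": -0.34, "wx": 0, "wy": 0, "wz": 0, "gripper": 5.0}, {"x": -1.1, "y": -3.8, "z": -0.34, "wx": 0, "wy": 0, "wz": 0, "gripper": 5.0}, {"x": -1.1, "y": -3.8, "z": -0.34, "wx": 0, "wy": 0, "wz": 0, "gripper": 5.0}, {"x": -1.1, "y": -3.8, "z": -0.34, "wx": 0, "wy": 0, "wz": 0, "gripper": 5.0}, {"x": -1.1, "y": -3.8, "z": -0.34, "wx": 0, "wy": 0, "wz": 0, "gripper": 5.0}, {"x": -1.1, "y": -3.8, "z": -0.34, "wx": 0, "wy": 0, "wz": 0, "gripper": 5.0}, {"x": -1.1, "y": -3.8, "z": -0.34, "wx": 0, "wy": 0, "wz": 0, "gripper": 5.0}, {"x": -1.1, "y": -3.8, "z": -0.4, "wx": 0, "wy": 0, "wz": 0, "gripper": 5.0}, {"x": -0.6, "y": -1.9, "z": 0, "wx": 0, "wy": 0, "wz": 0, "gripper": 5.0}]}}

```text
time_s: 18.95
position: [0.3944, 0.0959, 0.4182]
tool_rot: [[0.914, 0.406, -0.002], [0.406, -0.914, -0.001], [-0.002, 0.0, -1.0]]
ft_force: [0.9, -0.1, -2.8]
grip_width: 0.0556
```

Call:
{"method": "step_arm", "body": {"increments": [{"x": 0, "y": 0, "z": 0, "wx": 0, "wy": 0, "wz": -0.1402, "gripper": 5.0}, {"x": 0, "y": 0, "z": 0, "wx": 0, "wy": 0, "wz": -0.1402, "gripper": 5.0}, {"x": 0, "y": 0, "z": 0, "wx": 0, "wy": 0, "wz": -0.1402, "gripper": 5.0}, {"x": 0, "y": 0, "z": 0, "wx": 0, "wy": 0, "wz": -0.1402, "gripper": 5.0}, {"x": 0, "y": 0, "z": 0, "wx": 0, "wy": 0, "wz": -0.1402, "gripper": 5.0}, {"x": 0, "y": 0, "z": 0, "wx": 0, "wy": 0, "wz": -0.1402, "gripper": 5.0}, {"x": 0, "y": 0, "z": 0, "wx": 0, "wy": 0, "wz": -0.1402, "gripper": 5.0}, {"x": 0, "y": 0, "z": 0, "wx": 0, "wy": 0, "wz": -0.1402, "gripper": 5.0}, {"x": 0, "y": 0, "z": 0, "wx": 0, "wy": 0, "wz": -0.1402, "gripper": 5.0}, {"x": 0, "y": 0, "z": 0, "wx": 0, "wy": 0, "wz": -0.1402, "gripper": 5.0}, {"x": 0, "y": 0, "z": 0, "wx": 0, "wy": 0, "wz": -0.1402, "gripper": 5.0}, {"x": 0, "y": 0, "z": 0, "wx": 0, "wy": 0, "wz": -0.1402, "gripper": 5.0}, {"x": 0, "y": 0, "z": 0, "wx": -0.131, "wy": 0, "wz": 0, "gripper": 5.0}, {"x": 0, "y": 0, "z": 0, "wx": -0.131, "wy": 0, "wz": 0, "gripper": 5.0}, {"x": 0, "y": 0, "z": 0, "wx": -0.131, "wy": 0, "wz": 0, "gripper": 5.0}, {"x": 0, "y": 0, "z": 0, "wx": -0.131, "wy": 0, "wz": 0, "gripper": 5.0}, {"x": 0, "y": 0, "z": 0, "wx": 0, "wy": 0, "wz": 0, "gripper": 5.0}, {"x": 0, "y": 0, "z": 0, "wx": 0, "wy": 0, "wz": 0, "gripper": 5.0}]}}

```text
time_s: 20.75
position: [0.3964, 0.0942, 0.4175]
tool_rot: [[-0.504, 0.751, 0.427], [0.863, 0.438, 0.25], [0.0, 0.494, -0.869]]
ft_force: [-1.1, -0.6, -3.2]
grip_width: 0.0555
```

```bash
python3 -c "
from h import *
inbed()"
```

```text
t 20.75 TCP in bed mm [147.3  -0.4 357.9] F bed [-2.7 -0.  -2.1] grip 55.5
rotvec to bed (tool axes) [-0.0066 -0.0004  0.    ] q [  -7.    3.   99.   21.   55. -136.]
```

Call:
{"method": "step_arm", "body": {"increments": [{"x": -0.05, "y": -1.0, "z": 2, "wx": -0.006, "wy": 0, "wz": 0, "gripper": 5.0}, {"x": 0, "y": -1.2, "z": 3.5, "wx": 0, "wy": 0, "wz": 0, "gripper": 5.0}, {"x": 0, "y": -1.0, "z": 3.5, "wx": 0, "wy": 0, "wz": 0, "gripper": 5.0}, {"x": 0, "y": 0, "z": 3.5, "wx": 0, "wy": 0, "wz": 0, "gripper": 5.0}, {"x": 0, "y": 0, "z": 2.3, "wx": 0, "wy": 0, "wz": 0, "gripper": 5.0}, {"x": 0, "y": 0, "z": 0.7, "wx": 0, "wy": 0, "wz": 0, "gripper": 5.0}, {"x": 0, "y": 0, "z": 0, "wx": 0, "wy": 0, "wz": 0, "gripper": 5.0}, {"x": 0, "y": 0, "z": 0, "wx": 0, "wy": 0, "wz": 0, "gripper": 5.0}]}}

```text
time_s: 21.55
position: [0.4403, 0.1191, 0.2684]
tool_rot: [[-0.505, 0.746, 0.435], [0.863, 0.436, 0.254], [-0.0, 0.503, -0.864]]
ft_force: [-0.6, 0.6, -2.4]
grip_width: 0.0552
```

```bash
python3 -c "
from h import *
inbed()"
```

```text
t 21.55 TCP in bed mm [116.4  -1.  203.4] F bed [-1.4  0.8 -2. ] grip 55.2
rotvec to bed (tool axes) [ 0.0038 -0.      0.0009] q [  -3.   20.  108.   32.   31. -148.]
```

Call:
{"method": "step_arm", "body": {"increments": [{"x": 0, "y": 0, "z": 0.7, "wx": 0.004, "wy": 0, "wz": 0, "gripper": 5.0}, {"x": 0, "y": 0, "z": 0.5, "wx": 0, "wy": 0, "wz": 0, "gripper": 5.0}, {"x": 0, "y": 0, "z": 0.05, "wx": 0, "wy": 0, "wz": 0, "gripper": 5.0}, {"x": 0, "y": 0, "z": 0, "wx": 0, "wy": 0, "wz": 0, "gripper": 5.0}]}}

```text
time_s: 21.95
position: [0.4457, 0.1223, 0.2567]
tool_rot: [[-0.504, 0.748, 0.431], [0.863, 0.437, 0.252], [0.0, 0.499, -0.866]]
ft_force: [-0.2, -0.1, -2.6]
grip_width: 0.0552
```

```bash
python3 -c "
from h import *
inbed()"
```

```text
t 21.95 TCP in bed mm [116.   -1.  190.2] F bed [-1.4  0.  -2.1] grip 55.2
rotvec to bed (tool axes) [-0.0007 -0.0002  0.0001] q [  -2.   21.  107.   33.   29. -149.]
```

Call:
{"method": "step_arm", "body": {"increments": [{"x": 0, "y": 0, "z": 0.08, "wx": 0, "wy": 0, "wz": 0, "gripper": 5.0}, {"x": 0, "y": 0, "z": 0, "wx": 0, "wy": 0, "wz": 0, "gripper": 5.0}]}}

```text
time_s: 22.15
position: [0.4459, 0.1224, 0.2563]
tool_rot: [[-0.504, 0.748, 0.432], [0.864, 0.437, 0.252], [-0.0, 0.5, -0.866]]
ft_force: [-2.7, -1.7, 0.7]
grip_width: 0.0554
```

```bash
python3 -c "
from h import *
inbed()"
```

```text
t 22.15 TCP in bed mm [116.   -1.  189.7] F bed [-2.4 -0.1  2.2] grip 55.4
rotvec to bed (tool axes) [-0.0003  0.0002  0.0002] q [  -2.   22.  107.   33.   29. -149.]
```

Contact with the bed at 189.7, as expected. Next I slide it down to meet the foot.

Call:
{"method": "step_arm", "body": {"increments": [{"x": 0, "y": -0.3, "z": 0, "wx": 0, "wy": 0, "wz": 0, "gripper": 5.0}, {"x": 0, "y": -0.2, "z": 0, "wx": 0, "wy": 0, "wz": 0, "gripper": 5.0}, {"x": 0, "y": 0, "z": 0, "wx": 0, "wy": 0, "wz": 0, "gripper": 5.0}]}}

```text
time_s: 22.45
position: [0.4423, 0.1201, 0.2537]
tool_rot: [[-0.504, 0.748, 0.432], [0.864, 0.437, 0.252], [-0.001, 0.5, -0.866]]
ft_force: [-1.7, -2.2, 2.4]
grip_width: 0.0557
```

```bash
python3 -c "
from h import *
inbed()"
```

```text
t 22.45 TCP in bed mm [111.   -1.1 189.6] F bed [-1.1 -1.1  3.3] grip 55.7
rotvec to bed (tool axes) [-0.0001  0.0006  0.    ] q [  -3.   21.  108.   34.   29. -150.]
```

Call:
{"method": "step_arm", "body": {"increments": [{"x": 0, "y": -0.1, "z": 0, "wx": 0, "wy": 0, "wz": 0, "gripper": 5.0}, {"x": 0, "y": -0.08, "z": 0, "wx": 0, "wy": 0, "wz": 0, "gripper": 5.0}, {"x": 0, "y": 0, "z": 0, "wx": 0, "wy": 0, "wz": 0, "gripper": 5.0}]}}

```text
time_s: 22.75
position: [0.4412, 0.1194, 0.2529]
tool_rot: [[-0.504, 0.748, 0.432], [0.864, 0.437, 0.252], [-0.001, 0.5, -0.866]]
ft_force: [-1.7, -1.7, 5.1]
grip_width: 0.0553
```

```bash
python3 -c "
from h import *
inbed()"
```

```text
t 22.75 TCP in bed mm [109.4  -1.2 189.6] F bed [ 0.5 -0.6  5.5] grip 55.3
rotvec to bed (tool axes) [0.0004 0.0007 0.0002] q [  -3.   21.  108.   35.   29. -151.]
```

Call:
{"method": "step_arm", "body": {"increments": [{"x": 0, "y": -0.1, "z": 0, "wx": 0, "wy": 0, "wz": 0, "gripper": 5.0}, {"x": 0, "y": 0, "z": 0, "wx": 0, "wy": 0, "wz": 0, "gripper": 5.0}]}}

```text
time_s: 22.95
position: [0.4404, 0.119, 0.2524]
tool_rot: [[-0.504, 0.748, 0.432], [0.864, 0.437, 0.252], [-0.001, 0.5, -0.866]]
ft_force: [-1.1, -1.4, 5.3]
grip_width: 0.0554
```

```bash
python3 -c "
from h import *
inbed()"
```

```text
t 22.95 TCP in bed mm [108.4  -1.1 189.6] F bed [ 1.2 -0.7  5.4] grip 55.4
rotvec to bed (tool axes) [0.0003 0.0006 0.0003] q [  -3.   21.  109.   35.   29. -151.]
```

Call:
{"method": "step_arm", "body": {"increments": [{"x": 0, "y": -0.06, "z": 0, "wx": 0, "wy": 0, "wz": 0, "gripper": 5.0}, {"x": 0, "y": 0, "z": 0, "wx": 0, "wy": 0, "wz": 0, "gripper": 5.0}]}}

```text
time_s: 23.15
position: [0.44, 0.1188, 0.2521]
tool_rot: [[-0.504, 0.748, 0.432], [0.864, 0.437, 0.252], [-0.001, 0.5, -0.866]]
ft_force: [-0.4, -0.3, 4.8]
grip_width: 0.0554
```

```bash
python3 -c "
from h import *
inbed()"
```

```text
t 23.15 TCP in bed mm [107.9  -1.1 189.6] F bed [ 2.  -0.1  4.4] grip 55.4
rotvec to bed (tool axes) [0.0004 0.0006 0.0002] q [  -3.   21.  109.   35.   28. -151.]
```

Call:
{"method": "step_arm", "body": {"increments": [{"x": 0, "y": -0.08, "z": 0, "wx": 0, "wy": 0, "wz": 0, "gripper": 5.0}, {"x": 0, "y": 0, "z": 0, "wx": 0, "wy": 0, "wz": 0, "gripper": 5.0}]}}

```text
time_s: 23.35
position: [0.4397, 0.1186, 0.2519]
tool_rot: [[-0.504, 0.747, 0.433], [0.864, 0.436, 0.252], [-0.0, 0.501, -0.865]]
ft_force: [2.4, 2.3, 6.0]
grip_width: 0.0551
```

```bash
python3 -c "
from h import *
inbed()"
```

```text
t 23.35 TCP in bed mm [107.5  -1.2 189.6] F bed [5.8 0.8 3.6] grip 55.1
rotvec to bed (tool axes) [ 0.0016  0.0007 -0.0004] q [  -3.   21.  109.   35.   28. -151.]
```

Call:
{"method": "step_arm", "body": {"increments": [{"x": 0, "y": -0.06, "z": 0, "wx": 0, "wy": 0, "wz": 0, "gripper": 5.0}, {"x": 0, "y": 0, "z": 0, "wx": 0, "wy": 0, "wz": 0, "gripper": 5.0}]}}

```text
time_s: 23.55
position: [0.4396, 0.1184, 0.2518]
tool_rot: [[-0.503, 0.747, 0.434], [0.864, 0.435, 0.253], [-0.0, 0.502, -0.865]]
ft_force: [5.5, 5.5, 4.6]
grip_width: 0.0554
```

```bash
python3 -c "
from h import *
inbed()"
```

```text
t 23.55 TCP in bed mm [107.3  -1.2 189.6] F bed [8.8 1.9 0.2] grip 55.4
rotvec to bed (tool axes) [ 0.0027  0.0008 -0.0009] q [  -3.   21.  109.   35.   28. -151.]
```

Call:
{"method": "step_arm", "body": {"increments": [{"x": 0, "y": 0.06, "z": 0, "wx": 0, "wy": 0, "wz": 0, "gripper": 5.0}, {"x": 0, "y": 0, "z": 0, "wx": 0, "wy": 0, "wz": 0, "gripper": 6.8}, {"x": 0, "y": 0, "z": 0, "wx": 0, "wy": 0, "wz": 0, "gripper": 6.8}, {"x": 0, "y": 0, "z": 0, "wx": 0, "wy": 0, "wz": 0, "gripper": 6.8}, {"x": 0, "y": 0, "z": 0, "wx": 0, "wy": 0, "wz": 0, "gripper": 6.8}, {"x": 0, "y": 0, "z": -2, "wx": 0, "wy": 0, "wz": 0, "gripper": 6.8}, {"x": 0, "y": 0, "z": -4, "wx": 0, "wy": 0, "wz": 0, "gripper": 8.5}, {"x": 0, "y": 0, "z": -4, "wx": 0, "wy": 0, "wz": 0, "gripper": 8.5}, {"x": 0, "y": 0, "z": -4, "wx": 0, "wy": 0, "wz": 0, "gripper": 8.5}, {"x": 0, "y": 0, "z": 0, "wx": 0, "wy": 0, "wz": 0, "gripper": 8.5}]}}

```text
time_s: 24.55
position: [0.3776, 0.0827, 0.3762]
tool_rot: [[-0.504, 0.745, 0.438], [0.864, 0.437, 0.25], [-0.005, 0.504, -0.864]]
ft_force: [-0.1, 0.1, -0.8]
grip_width: 0.0847
```

```bash
python3 - <<'E'
from h import *
inbed();w=snap('wrist','w7');s=snap('scene','s7');d=snap('side','d7')
a=cv2.resize(w['color'],(400,300));b=cv2.resize(s['color'][170:270,285:385],(300,300),interpolation=cv2.INTER_CUBIC)
c=cv2.resize(d['color'][120:220,185:285],(300,300),interpolation=cv2.INTER_CUBIC)
cv2.imwrite('pics/m7.png',np.vstack([np.hstack([b,c]),np.hstack([np.pad(a,((0,0),(100,100),(0,0)))])]))
print(toolto((.398,-.109,.38)),env.observe()['position'])
E
```

```text
t 24.55 TCP in bed mm [107.6  -0.8 333.1] F bed [-0.5  0.1 -0.7] grip 84.7
rotvec to bed (tool axes) [0.005  0.0045 0.0018] q [ -10.    3.  107.   25.   48. -143.]
(array([-17.57,  -6.56,  -4.69]), None) [0.3787205  0.08322905 0.37218315]
```

View pics/m7.png

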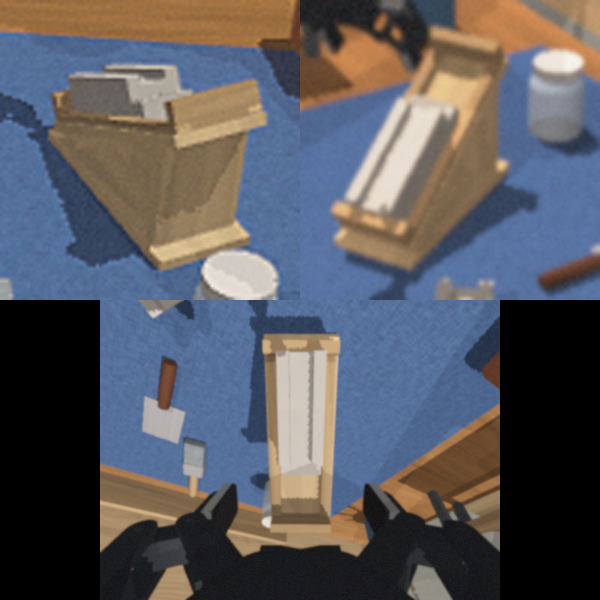

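Middle is lapped and flush (10 viewed). Next, the head.

Call:
{"method": "step_arm", "body": {"increments": [{"x": 0, "y": 0, "z": -0.3, "wx": 0.131, "wy": 0, "wz": 0, "gripper": 8.5}, {"x": 0, "y": 0, "z": -0.3, "wx": 0.131, "wy": 0, "wz": 0, "gripper": 8.5}, {"x": 0, "y": 0, "z": 0, "wx": 0.131, "wy": 0, "wz": 0, "gripper": 8.5}, {"x": 0, "y": 0, "z": 0, "wx": 0.131, "wy": 0, "wz": 0, "gripper": 8.5}, {"x": -3.5, "y": -1.6, "z": 0, "wx": 0, "wy": 0, "wz": 0, "gripper": 8.5}, {"x": -3.5, "y": -1.6, "z": 0, "wx": 0, "wy": 0, "wz": 0, "gripper": 8.5}, {"x": -3.5, "y": -1.6, "z": 0, "wx": 0, "wy": 0, "wz": 0, "gripper": 8.5}, {"x": -3.5, "y": -1.6, "z": 0, "wx": 0, "wy": 0, "wz": 0, "gripper": 8.5}, {"x": -3.5, "y": -1.6, "z": 0, "wx": 0, "wy": 0, "wz": 0, "gripper": 8.5}]}}

```text
time_s: 25.6
position: [0.3961, -0.1112, 0.3766]
tool_rot: [[-0.505, 0.863, -0.003], [0.863, 0.505, 0.002], [0.003, -0.002, -1.0]]
ft_force: [0.3, 0.0, -0.1]
grip_width: 0.085
```

Call:
{"method": "step_arm", "body": {"increments": [{"x": 0, "y": 0, "z": 0, "wx": 0, "wy": 0, "wz": 0.143, "gripper": 8.5}, {"x": 0, "y": 0, "z": 0, "wx": 0, "wy": 0, "wz": 0.143, "gripper": 8.5}, {"x": 0, "y": 0, "z": 0, "wx": 0, "wy": 0, "wz": 0.143, "gripper": 8.5}, {"x": 0, "y": 0, "z": 0, "wx": 0, "wy": 0, "wz": 0.143, "gripper": 8.5}, {"x": 0, "y": 0, "z": 0, "wx": 0, "wy": 0, "wz": 0.143, "gripper": 8.5}, {"x": 0, "y": 0, "z": 0, "wx": 0, "wy": 0, "wz": 0.143, "gripper": 8.5}, {"x": 0, "y": 0, "z": 0, "wx": 0, "wy": 0, "wz": 0.143, "gripper": 8.5}, {"x": 0, "y": 0, "z": 0, "wx": 0, "wy": 0, "wz": 0.143, "gripper": 8.5}, {"x": 0, "y": 0, "z": 0, "wx": 0, "wy": 0, "wz": 0.143, "gripper": 8.5}, {"x": 0, "y": 0, "z": 0, "wx": 0, "wy": 0, "wz": 0.143, "gripper": 8.5}, {"x": 0, "y": 0, "z": 0, "wx": 0, "wy": 0, "wz": 0.143, "gripper": 8.5}, {"x": 0, "y": 0, "z": 0, "wx": 0, "wy": 0, "wz": 0.143, "gripper": 8.5}, {"x": 0, "y": 0, "z": 0, "wx": 0, "wy": 0, "wz": 0.143, "gripper": 8.5}, {"x": 0, "y": 0, "z": 0, "wx": 0, "wy": 0, "wz": 0.143, "gripper": 8.5}, {"x": 0, "y": 0, "z": 0, "wx": 0, "wy": 0, "wz": 0.143, "gripper": 8.5}, {"x": 0, "y": 0, "z": 0, "wx": 0, "wy": 0, "wz": 0.143, "gripper": 8.5}, {"x": 0, "y": 0, "z": 0, "wx": 0, "wy": 0, "wz": 0.143, "gripper": 8.5}, {"x": 0, "y": 0, "z": 0, "wx": 0, "wy": 0, "wz": 0.143, "gripper": 8.5}, {"x": 0, "y": 0, "z": 0, "wx": 0, "wy": 0, "wz": 0.143, "gripper": 8.5}, {"x": 0, "y": 0, "z": 0, "wx": 0, "wy": 0, "wz": 0, "gripper": 8.5}]}}

```text
time_s: 27.6
position: [0.3962, -0.1096, 0.3767]
tool_rot: [[0.815, -0.579, -0.003], [-0.579, -0.815, 0.001], [-0.004, 0.001, -1.0]]
ft_force: [-0.2, -0.5, 0.2]
grip_width: 0.0847
```

```bash
python3 find.py w8
```

```text
t 27.65 pos [ 0.3961 -0.1096  0.3769] q [-32.   9.  97.  -0.  74.   3.]
theta -35.173900870724715 [-0.0031  0.0011 -1.    ]
(0, 198, 76, 111) 4651.5 [[0, 198], [0, 265], [13, 289], [12, 308], [48, 283], [69, 279], [73, 287], [73, 269], [66, 269], [72, 263], [67, 255], [62, 255]]
(235, 85, 57, 85) 4408.5 [[236, 85], [235, 167], [286, 169], [291, 88]]
```

```bash
python3 - <<'E'
from h import *
w=load('w8')
c,x=piece(w,[(235,167.5),(286.5,169.5)],[(236,85),(291.5,88)],.046,.046)
g=c+.005*x;print(toolto((*g,.1855)),g)
E
```

```text
len 0.08643660517159867 wid 0.05804388049257787 0.057843479839517764 yaw 52.80792782043506 edges [np.float64(-37.59996316454607), np.float64(-38.30136725753835)] c [ 0.43218947 -0.0660989 ]
(array([ 0.52, -6.15, 19.14]), None) [ 0.43521191 -0.06211584]
```

Call:
{"method": "step_arm", "body": {"increments": [{"x": 0, "y": 0, "z": 0, "wx": 0, "wy": 0, "wz": 0.042, "gripper": 8.5}, {"x": 0.13, "y": -3.08, "z": 0, "wx": 0, "wy": 0, "wz": 0, "gripper": 8.5}, {"x": 0.13, "y": -3.08, "z": 0, "wx": 0, "wy": 0, "wz": 0, "gripper": 8.5}, {"x": 0, "y": 0, "z": 4, "wx": 0, "wy": 0, "wz": 0, "gripper": 8.5}, {"x": 0, "y": 0, "z": 4.5, "wx": 0, "wy": 0, "wz": 0, "gripper": 8.5}, {"x": 0, "y": 0, "z": 4.5, "wx": 0, "wy": 0, "wz": 0, "gripper": 8.5}, {"x": 0, "y": 0, "z": 2, "wx": 0, "wy": 0, "wz": 0, "gripper": 8.5}, {"x": 0, "y": 0, "z": 0, "wx": 0, "wy": 0, "wz": 0, "gripper": 8.5}, {"x": 0, "y": 0, "z": 0, "wx": 0, "wy": 0, "wz": 0, "gripper": 8.5}]}}

```text
time_s: 28.55
position: [0.4357, -0.0626, 0.2283]
tool_rot: [[0.792, -0.611, -0.001], [-0.611, -0.792, -0.0], [-0.001, 0.001, -1.0]]
ft_force: [-0.4, -0.4, 0.2]
grip_width: 0.0857
```

```bash
python3 -c "
from h import *
print(toolto((.4352,-.0621,.1855)),env.observe()['tool_rot'])"
```

```text
(array([-0.07, -0.01,  4.28]), None) [[ 7.91628384e-01 -6.11001450e-01 -1.31512226e-03]
 [-6.11002229e-01 -7.91628833e-01 -2.59931896e-04]
 [-8.82269932e-04  1.00931210e-03 -9.99999101e-01]]
```

Call:
{"method": "step_arm", "body": {"increments": [{"x": -0.06, "y": 0, "z": 3, "wx": 0, "wy": 0, "wz": 0, "gripper": 8.5}, {"x": 0, "y": 0, "z": 1.2, "wx": 0, "wy": 0, "wz": 0, "gripper": 8.5}, {"x": 0, "y": 0, "z": 0, "wx": 0, "wy": 0, "wz": 0, "gripper": 8.5}, {"x": 0, "y": 0, "z": 0, "wx": 0, "wy": 0, "wz": 0, "gripper": 5.0}, {"x": 0, "y": 0, "z": 0, "wx": 0, "wy": 0, "wz": 0, "gripper": 5.0}, {"x": 0, "y": 0, "z": 0, "wx": 0, "wy": 0, "wz": 0, "gripper": 5.0}, {"x": 0, "y": 0, "z": 0, "wx": 0, "wy": 0, "wz": 0, "gripper": 5.0}, {"x": 0, "y": 0, "z": 0, "wx": 0, "wy": 0, "wz": 0, "gripper": 5.0}], "newtons": 40}}

```text
time_s: 29.35
position: [0.4352, -0.0623, 0.1875]
tool_rot: [[0.791, -0.612, 0.002], [-0.612, -0.791, -0.002], [0.002, 0.0, -1.0]]
ft_force: [0.0, 0.4, 7.5]
grip_width: 0.0557
```

Call:
{"method": "step_arm", "body": {"increments": [{"x": 0, "y": 0, "z": -2, "wx": 0, "wy": 0, "wz": 0, "gripper": 5.0}, {"x": 0, "y": 0, "z": -4, "wx": 0, "wy": 0, "wz": 0, "gripper": 5.0}, {"x": 0, "y": 0, "z": -4, "wx": 0, "wy": 0, "wz": 0, "gripper": 5.0}, {"x": 0, "y": 0, "z": -4, "wx": 0, "wy": 0, "wz": 0, "gripper": 5.0}, {"x": 0, "y": 0, "z": -4, "wx": 0, "wy": 0, "wz": 0, "gripper": 5.0}, {"x": 0, "y": 0, "z": -4, "wx": 0, "wy": 0, "wz": 0, "gripper": 5.0}, {"x": 0, "y": 0, "z": -2, "wx": 0, "wy": 0, "wz": 0, "gripper": 5.0}]}}

```text
time_s: 30.05
position: [0.4344, -0.0617, 0.4301]
tool_rot: [[0.791, -0.612, 0.004], [-0.612, -0.791, -0.003], [0.005, -0.001, -1.0]]
ft_force: [0.2, 0.5, -2.7]
grip_width: 0.0557
```

```bash
python3 - <<'E'
from h import *
R,t=bedpose(BP)
P=t+R@np.array([.195,-.001,.34]);print(P,toolto(P),env.observe()['grip_width'])
E
```

```text
[0.440118   0.11902106 0.42594864] (array([-10.62, -14.64,   0.37]), None) 0.05569670422718268
```

Call:
{"method": "step_arm", "body": {"increments": [{"x": -1.7, "y": -2.4, "z": 0, "wx": 0, "wy": 0, "wz": 0, "gripper": 5.0}, {"x": -2.4, "y": -3.3, "z": 0, "wx": 0, "wy": 0, "wz": 0, "gripper": 5.0}, {"x": -2.4, "y": -3.3, "z": 0, "wx": 0, "wy": 0, "wz": 0, "gripper": 5.0}, {"x": -2.4, "y": -3.3, "z": 0, "wx": 0, "wy": 0, "wz": 0, "gripper": 5.0}, {"x": -1.7, "y": -2.3, "z": 0, "wx": 0, "wy": 0, "wz": 0, "gripper": 5.0}, {"x": 0, "y": 0, "z": 0, "wx": 0, "wy": 0, "wz": 0.128, "gripper": 5.0}, {"x": 0, "y": 0, "z": 0, "wx": 0, "wy": 0, "wz": 0.128, "gripper": 5.0}, {"x": 0, "y": 0, "z": 0, "wx": 0, "wy": 0, "wz": 0.128, "gripper": 5.0}, {"x": 0, "y": 0, "z": 0, "wx": 0.131, "wy": 0, "wz": 0, "gripper": 5.0}, {"x": 0, "y": 0, "z": 0, "wx": 0.131, "wy": 0, "wz": 0, "gripper": 5.0}, {"x": 0, "y": 0, "z": 0, "wx": 0.131, "wy": 0, "wz": 0, "gripper": 5.0}, {"x": 0, "y": 0, "z": 0, "wx": 0.131, "wy": 0, "wz": 0, "gripper": 5.0}, {"x": 0, "y": 0, "z": 0, "wx": 0, "wy": 0, "wz": 0, "gripper": 5.0}, {"x": 0, "y": 0, "z": 0, "wx": 0, "wy": 0, "wz": 0, "gripper": 5.0}]}}

```text
time_s: 31.45
position: [0.4403, 0.1182, 0.4263]
tool_rot: [[0.503, -0.75, 0.429], [-0.864, -0.437, 0.25], [0.0, -0.497, -0.868]]
ft_force: [0.0, -0.1, -1.1]
grip_width: 0.0554
```

```bash
python3 -c "
from h import *
inbed()"
```

```text
t 31.45 TCP in bed mm [195.   -1.9 340.4] F bed [-0.6 -0.1 -1. ] grip 55.4
rotvec to bed (tool axes) [ 0.004  -0.0005 -0.0007] q [-3.  8. 92. 19. 56. 49.]
```

Call:
{"method": "step_arm", "body": {"increments": [{"x": -0.08, "y": 0.5, "z": 2, "wx": 0.004, "wy": 0, "wz": 0, "gripper": 5.0}, {"x": 0, "y": 0.5, "z": 3.5, "wx": 0, "wy": 0, "wz": 0, "gripper": 5.0}, {"x": 0, "y": 0, "z": 3.5, "wx": 0, "wy": 0, "wz": 0, "gripper": 5.0}, {"x": 0, "y": 0, "z": 3.5, "wx": 0, "wy": 0, "wz": 0, "gripper": 5.0}, {"x": 0, "y": 0, "z": 1.3, "wx": 0, "wy": 0, "wz": 0, "gripper": 5.0}, {"x": 0, "y": 0, "z": 0, "wx": 0, "wy": 0, "wz": 0, "gripper": 5.0}, {"x": 0, "y": 0, "z": 0, "wx": 0, "wy": 0, "wz": 0, "gripper": 5.0}]}}

```text
time_s: 32.15
position: [0.4928, 0.1494, 0.3027]
tool_rot: [[0.504, -0.746, 0.435], [-0.864, -0.435, 0.253], [0.0, -0.503, -0.864]]
ft_force: [0.2, 0.1, -1.5]
grip_width: 0.0552
```

```bash
python3 -c "
from h import *
inbed()"
```

```text
t 32.15 TCP in bed mm [186.   -1.3 202.9] F bed [-0.5 -0.  -1.5] grip 55.2
rotvec to bed (tool axes) [-0.0038 -0.0007 -0.0003] q [ 1. 21. 96. 23. 38. 45.]
```

Expected bed contact is at about 189.

Call:
{"method": "step_arm", "body": {"increments": [{"x": 0, "y": 0, "z": 0.7, "wx": -0.003, "wy": 0, "wz": 0, "gripper": 5.0}, {"x": 0, "y": 0, "z": 0.5, "wx": 0, "wy": 0, "wz": 0, "gripper": 5.0}, {"x": 0, "y": 0, "z": 0.08, "wx": 0, "wy": 0, "wz": 0, "gripper": 5.0}, {"x": 0, "y": 0, "z": 0, "wx": 0, "wy": 0, "wz": 0, "gripper": 5.0}]}}

```text
time_s: 32.55
position: [0.4983, 0.1526, 0.2908]
tool_rot: [[0.503, -0.748, 0.433], [-0.864, -0.436, 0.252], [0.0, -0.5, -0.866]]
ft_force: [-0.4, -0.6, -2.1]
grip_width: 0.0552
```

```bash
python3 -c "
from h import *
inbed()"
```

```text
t 32.55 TCP in bed mm [185.6  -1.3 189.4] F bed [-1.6 -0.3 -1.4] grip 55.2
rotvec to bed (tool axes) [-0.0006 -0.0008 -0.001 ] q [ 2. 23. 96. 24. 36. 45.]
```

Call:
{"method": "step_arm", "body": {"increments": [{"x": 0, "y": 0, "z": 0.07, "wx": 0, "wy": 0, "wz": 0, "gripper": 5.0}, {"x": 0, "y": 0, "z": 0, "wx": 0, "wy": 0, "wz": 0, "gripper": 5.0}]}}

```text
time_s: 32.75
position: [0.4983, 0.1527, 0.2907]
tool_rot: [[0.503, -0.748, 0.433], [-0.864, -0.436, 0.252], [0.0, -0.501, -0.866]]
ft_force: [-6.7, -3.5, 4.7]
grip_width: 0.0553
```

```bash
python3 -c "
from h import *
inbed()"
```

```text
t 32.75 TCP in bed mm [185.6  -1.3 189.3] F bed [-4.2  0.3  7.9] grip 55.3
rotvec to bed (tool axes) [-0.001  -0.001  -0.0008] q [ 2. 23. 96. 24. 36. 45.]
```

Call:
{"method": "step_arm", "body": {"increments": [{"x": 0, "y": 0.25, "z": -0.04, "wx": 0, "wy": 0, "wz": 0, "gripper": 5.0}, {"x": 0, "y": 0.25, "z": 0, "wx": 0, "wy": 0, "wz": 0, "gripper": 5.0}, {"x": 0, "y": 0, "z": 0, "wx": 0, "wy": 0, "wz": 0, "gripper": 5.0}]}}

```text
time_s: 33.05
position: [0.4947, 0.1504, 0.2883]
tool_rot: [[0.503, -0.748, 0.434], [-0.864, -0.435, 0.252], [0.001, -0.501, -0.865]]
ft_force: [-3.4, -1.9, 4.2]
grip_width: 0.0551
```

```bash
python3 -c "
from h import *
inbed()"
```

```text
t 33.05 TCP in bed mm [180.7  -1.4 189.3] F bed [-1.3  0.1  5.6] grip 55.1
rotvec to bed (tool axes) [-0.0016 -0.0014 -0.001 ] q [ 1. 23. 97. 24. 36. 44.]
```

Call:
{"method": "step_arm", "body": {"increments": [{"x": 0, "y": 0.1, "z": 0, "wx": 0, "wy": 0, "wz": 0, "gripper": 5.0}, {"x": 0, "y": 0, "z": 0, "wx": 0, "wy": 0, "wz": 0, "gripper": 5.0}]}}

```text
time_s: 33.25
position: [0.4942, 0.1501, 0.2879]
tool_rot: [[0.503, -0.747, 0.434], [-0.864, -0.435, 0.252], [0.001, -0.502, -0.865]]
ft_force: [-1.5, -1.2, 5.3]
grip_width: 0.0555
```

```bash
python3 -c "
from h import *
inbed()"
```

```text
t 33.25 TCP in bed mm [180.   -1.5 189.3] F bed [ 1.  -0.3  5.5] grip 55.5
rotvec to bed (tool axes) [-0.0022 -0.0016 -0.001 ] q [ 1. 23. 97. 24. 36. 44.]
```

Call:
{"method": "step_arm", "body": {"increments": [{"x": 0, "y": 0.08, "z": 0, "wx": 0, "wy": 0, "wz": 0, "gripper": 5.0}, {"x": 0, "y": 0, "z": 0, "wx": 0, "wy": 0, "wz": 0, "gripper": 5.0}]}}

```text
time_s: 33.45
position: [0.4937, 0.1498, 0.2876]
tool_rot: [[0.503, -0.747, 0.434], [-0.864, -0.435, 0.252], [0.001, -0.502, -0.865]]
ft_force: [-0.1, -0.7, 4.9]
grip_width: 0.0553
```

```bash
python3 -c "
from h import *
inbed()"
```

```text
t 33.45 TCP in bed mm [179.3  -1.5 189.3] F bed [ 2.1 -0.5  4.4] grip 55.3
rotvec to bed (tool axes) [-0.0024 -0.0016 -0.0009] q [ 1. 23. 97. 25. 35. 44.]
```

Call:
{"method": "step_arm", "body": {"increments": [{"x": 0, "y": 0.1, "z": 0, "wx": 0, "wy": 0, "wz": 0, "gripper": 5.0}, {"x": 0, "y": 0, "z": 0, "wx": 0, "wy": 0, "wz": 0, "gripper": 5.0}]}}

```text
time_s: 33.65
position: [0.4934, 0.1495, 0.2874]
tool_rot: [[0.502, -0.747, 0.436], [-0.865, -0.434, 0.252], [0.001, -0.504, -0.864]]
ft_force: [1.9, 2.8, 5.5]
grip_width: 0.0554
```

```bash
python3 -c "
from h import *
inbed()"
```

```text
t 33.65 TCP in bed mm [178.8  -1.5 189.3] F bed [5.4 1.5 3.2] grip 55.4
rotvec to bed (tool axes) [-0.0041 -0.0019 -0.0017] q [ 1. 23. 97. 25. 35. 44.]
```

Call:
{"method": "step_arm", "body": {"increments": [{"x": 0, "y": 0.1, "z": 0, "wx": 0, "wy": 0, "wz": 0, "gripper": 5.0}, {"x": 0, "y": 0, "z": 0, "wx": 0, "wy": 0, "wz": 0, "gripper": 5.0}]}}

```text
time_s: 33.85
position: [0.4931, 0.1493, 0.2872]
tool_rot: [[0.501, -0.746, 0.438], [-0.865, -0.433, 0.253], [0.001, -0.505, -0.863]]
ft_force: [6.2, 6.3, 6.0]
grip_width: 0.0554
```

```bash
python3 -c "
from h import *
inbed()"
```

```text
t 33.85 TCP in bed mm [178.5  -1.6 189.4] F bed [10.4  2.4  1. ] grip 55.4
rotvec to bed (tool axes) [-0.0062 -0.0024 -0.0023] q [ 1. 23. 97. 25. 35. 44.]
```

Call:
{"method": "step_arm", "body": {"increments": [{"x": 0, "y": -0.1, "z": 0, "wx": -0.004, "wy": 0, "wz": 0, "gripper": 5.0}, {"x": 0, "y": 0, "z": 0, "wx": 0, "wy": 0, "wz": 0, "gripper": 6.8}, {"x": 0, "y": 0, "z": 0, "wx": 0, "wy": 0, "wz": 0, "gripper": 6.8}, {"x": 0, "y": 0, "z": 0, "wx": 0, "wy": 0, "wz": 0, "gripper": 6.8}, {"x": 0, "y": 0, "z": 0, "wx": 0, "wy": 0, "wz": 0, "gripper": 6.8}, {"x": 0, "y": 0, "z": -2, "wx": 0, "wy": 0, "wz": 0, "gripper": 6.8}, {"x": 0, "y": 0, "z": -3, "wx": 0, "wy": 0, "wz": 0, "gripper": 6.8}, {"x": 0, "y": 0, "z": -3, "wx": 0, "wy": 0, "wz": 0, "gripper": 3.2}, {"x": 0, "y": 0, "z": 0, "wx": 0, "wy": 0, "wz": 0, "gripper": 3.2}, {"x": 0, "y": 0, "z": 0, "wx": 0, "wy": 0, "wz": 0, "gripper": 3.2}, {"x": 0, "y": 0, "z": 0, "wx": 0, "wy": 0, "wz": 0, "gripper": 3.2}]}}

```text
time_s: 34.95
position: [0.4584, 0.1294, 0.3549]
tool_rot: [[0.503, -0.751, 0.428], [-0.864, -0.437, 0.25], [-0.001, -0.496, -0.869]]
ft_force: [-0.8, 0.7, 0.6]
grip_width: 0.0317
```

```bash
python3 - <<'E'
from h import *
inbed();w=snap('wrist','w9');s=snap('scene','s9');d=snap('side','d9')
a=cv2.resize(w['color'],(400,300));b=cv2.resize(s['color'][170:270,285:385],(300,300),interpolation=cv2.INTER_CUBIC)
c=cv2.resize(d['color'][120:220,185:285],(300,300),interpolation=cv2.INTER_CUBIC)
cv2.imwrite('pics/m9.png',np.vstack([np.hstack([b,c]),np.hstack([np.pad(a,((0,0),(100,100),(0,0)))])]))
E
```

```text
t 34.95 TCP in bed mm [177.7  -1.3 268. ] F bed [0.  0.9 0.7] grip 31.7
rotvec to bed (tool axes) [ 0.005   0.0001 -0.0015] q [-1. 14. 97. 22. 45. 46.]
```

View pics/m9.png

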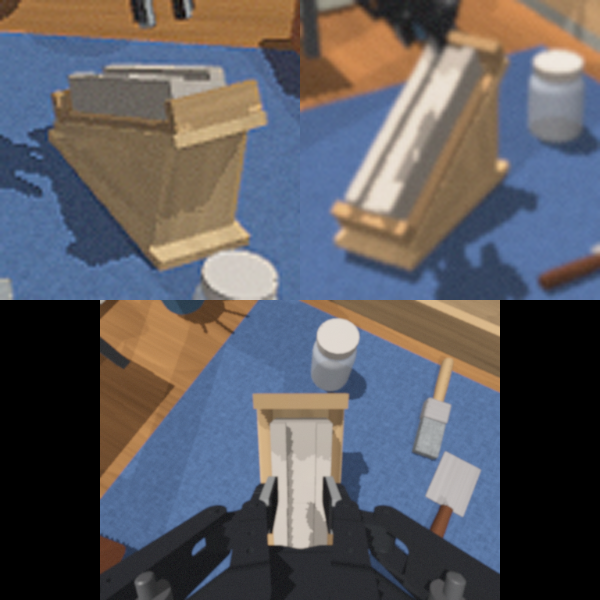

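All three lie in line, with the gap to the high stop clear (11 viewed). Now the press; contact should come at a TCP height of about 219–221.

Call:
{"method": "step_arm", "body": {"increments": [{"x": 0, "y": 0, "z": 2.2, "wx": 0.004, "wy": 0, "wz": 0, "gripper": 3.2}, {"x": 0, "y": 0, "z": 1.5, "wx": 0, "wy": 0, "wz": 0, "gripper": 3.2}, {"x": 0, "y": 0, "z": 0.4, "wx": 0, "wy": 0, "wz": 0, "gripper": 3.2}, {"x": 0, "y": 0, "z": 0, "wx": 0, "wy": 0, "wz": 0, "gripper": 3.2}]}}

```text
time_s: 35.5
position: [0.4761, 0.1397, 0.3197]
tool_rot: [[0.503, -0.749, 0.431], [-0.864, -0.436, 0.252], [-0.001, -0.499, -0.867]]
ft_force: [-0.6, 0.0, -0.1]
grip_width: 0.0321
```

```bash
python3 -c "
from h import *
inbed()"
```

```text
t 35.5 TCP in bed mm [177.8  -1.3 227.2] F bed [-0.5  0.4  0.1] grip 32.1
rotvec to bed (tool axes) [ 0.0011  0.0003 -0.0012] q [ 0. 19. 98. 23. 40. 45.]
```

Call:
{"method": "step_arm", "body": {"increments": [{"x": 0, "y": 0, "z": 0.2, "wx": 0, "wy": 0, "wz": 0, "gripper": 3.2}, {"x": 0, "y": 0, "z": 0.1, "wx": 0, "wy": 0, "wz": 0, "gripper": 3.2}, {"x": 0, "y": 0, "z": 0, "wx": 0, "wy": 0, "wz": 0, "gripper": 3.2}]}}

```text
time_s: 35.8
position: [0.4772, 0.1403, 0.3181]
tool_rot: [[0.503, -0.748, 0.433], [-0.864, -0.436, 0.252], [0.0, -0.501, -0.866]]
ft_force: [0.1, -0.1, -1.0]
grip_width: 0.032
```

```bash
python3 -c "
from h import *
inbed()"
```

```text
t 35.8 TCP in bed mm [178.1  -1.3 225.2] F bed [-0.5 -0.2 -0.8] grip 32.0
rotvec to bed (tool axes) [-0.0009 -0.0009 -0.001 ] q [ 0. 19. 98. 23. 39. 45.]
```

Call:
{"method": "step_arm", "body": {"increments": [{"x": 0, "y": 0, "z": 0.2, "wx": 0, "wy": 0, "wz": 0, "gripper": 3.2}, {"x": 0, "y": 0, "z": 0, "wx": 0, "wy": 0, "wz": 0, "gripper": 3.2}]}}

```text
time_s: 36.0
position: [0.4781, 0.1409, 0.316]
tool_rot: [[0.503, -0.748, 0.432], [-0.864, -0.436, 0.252], [0.0, -0.5, -0.866]]
ft_force: [-0.1, 0.7, -0.1]
grip_width: 0.0322
```

Call:
{"method": "step_arm", "body": {"increments": [{"x": 0, "y": 0, "z": 0.1, "wx": 0, "wy": 0, "wz": 0, "gripper": 3.2}, {"x": 0, "y": 0, "z": 0, "wx": 0, "wy": 0, "wz": 0, "gripper": 3.2}]}}

```text
time_s: 36.2
position: [0.4786, 0.1411, 0.3151]
tool_rot: [[0.503, -0.748, 0.432], [-0.864, -0.436, 0.252], [-0.0, -0.5, -0.866]]
ft_force: [0.1, 0.2, -0.4]
grip_width: 0.032
```

```bash
python3 -c "
from h import *
inbed()"
```

```text
t 36.2 TCP in bed mm [178.   -1.3 221.8] F bed [-0.   0.1 -0.4] grip 32.0
rotvec to bed (tool axes) [-0.0003 -0.0006 -0.0011] q [ 0. 19. 98. 23. 39. 45.]
```

Call:
{"method": "step_arm", "body": {"increments": [{"x": 0, "y": 0, "z": 0.1, "wx": 0, "wy": 0, "wz": 0, "gripper": 3.2}, {"x": 0, "y": 0, "z": 0, "wx": 0, "wy": 0, "wz": 0, "gripper": 3.2}]}}

```text
time_s: 36.4
position: [0.479, 0.1414, 0.3142]
tool_rot: [[0.503, -0.748, 0.432], [-0.864, -0.436, 0.252], [-0.0, -0.5, -0.866]]
ft_force: [0.1, -0.3, -0.4]
grip_width: 0.032
```

Call:
{"method": "step_arm", "body": {"increments": [{"x": 0, "y": 0, "z": 0.06, "wx": 0, "wy": 0, "wz": 0, "gripper": 3.2}, {"x": 0, "y": 0, "z": 0, "wx": 0, "wy": 0, "wz": 0, "gripper": 3.2}]}}

```text
time_s: 36.6
position: [0.4791, 0.1415, 0.314]
tool_rot: [[0.503, -0.748, 0.433], [-0.864, -0.436, 0.252], [0.0, -0.5, -0.866]]
ft_force: [-4.4, -1.0, 3.9]
grip_width: 0.0316
```

Call:
{"method": "step_arm", "body": {"increments": [{"x": 0, "y": 0, "z": 0.05, "wx": 0, "wy": 0, "wz": 0, "gripper": 3.2}, {"x": 0, "y": 0, "z": 0, "wx": 0, "wy": 0, "wz": 0, "gripper": 3.2}]}}

```text
time_s: 36.8
position: [0.4791, 0.1415, 0.314]
tool_rot: [[0.503, -0.748, 0.433], [-0.864, -0.436, 0.252], [0.0, -0.501, -0.866]]
ft_force: [-8.7, -4.5, 10.1]
grip_width: 0.032
```

```bash
python3 -c "
from h import *
inbed()"
```

```text
t 36.8 TCP in bed mm [178.   -1.2 220.5] F bed [-3.4  0.5 13.7] grip 32.0
rotvec to bed (tool axes) [-0.0007 -0.0009 -0.0006] q [ 0. 19. 98. 23. 39. 45.]
```

Pressing at about 14 N normal to the bed, with no measurable give. I hold briefly, then withdraw straight out along the bed normal.

Call:
{"method": "step_arm", "body": {"increments": [{"x": 0, "y": 0, "z": 0, "wx": 0, "wy": 0, "wz": 0, "gripper": 3.2}, {"x": 0, "y": 0, "z": 0, "wx": 0, "wy": 0, "wz": 0, "gripper": 3.2}, {"x": 0, "y": 0, "z": 0, "wx": 0, "wy": 0, "wz": 0, "gripper": 3.2}, {"x": 0, "y": 0, "z": -0.5, "wx": 0, "wy": 0, "wz": 0, "gripper": 3.2}, {"x": 0, "y": 0, "z": -2.5, "wx": 0, "wy": 0, "wz": 0, "gripper": 3.2}, {"x": 0, "y": 0, "z": -4, "wx": 0, "wy": 0, "wz": 0, "gripper": 3.2}, {"x": 0, "y": 0, "z": -4, "wx": 0, "wy": 0, "wz": 0, "gripper": 3.2}, {"x": 0, "y": 0, "z": -4, "wx": 0, "wy": 0, "wz": 0, "gripper": 3.2}, {"x": 0, "y": 0, "z": 0, "wx": 0, "wy": 0, "wz": 0, "gripper": 3.2}, {"x": 0, "y": 0, "z": 0, "wx": 0, "wy": 0, "wz": 0, "gripper": 3.2}]}}

```text
time_s: 37.8
position: [0.4144, 0.1038, 0.4434]
tool_rot: [[0.503, -0.748, 0.434], [-0.864, -0.435, 0.251], [0.001, -0.501, -0.865]]
ft_force: [-0.1, -0.4, 0.6]
grip_width: 0.0323
```

```bash
python3 - <<'E'
from h import *
inbed();w=snap('wrist','w10');s=snap('scene','s10');d=snap('side','d10')
for f,n in((s,'s9'),(d,'d9')):
    o=load(n)['color'];df=cv2.absdiff(f['color'],o).max(2)
    sl=(slice(190,250),slice(300,365)) if n=='s9' else (slice(140,195),slice(195,250))
    print('diff in mould area',n,df[sl].mean(),(df[sl]>60).sum())
a=cv2.resize(w['color'],(400,300));b=cv2.resize(s['color'],(400,300));c=cv2.resize(d['color'],(400,300))
z=cv2.resize(d['color'][120:220,185:318],(400,300),interpolation=cv2.INTER_CUBIC)
cv2.imwrite('pics/m10.png',np.vstack([np.hstack([b,c]),np.hstack([a,z])]))
E
```

```text
t 37.8 TCP in bed mm [177.8  -1.1 370.1] F bed [ 0.  -0.3  0.7] grip 32.3
rotvec to bed (tool axes) [-0.0015 -0.0016 -0.0012] q [-5.  4. 94. 20. 58. 48.]
diff in mould area s9 4.667948717948718 10
diff in mould area d9 5.985123966942148 59
```

View pics/m10.png

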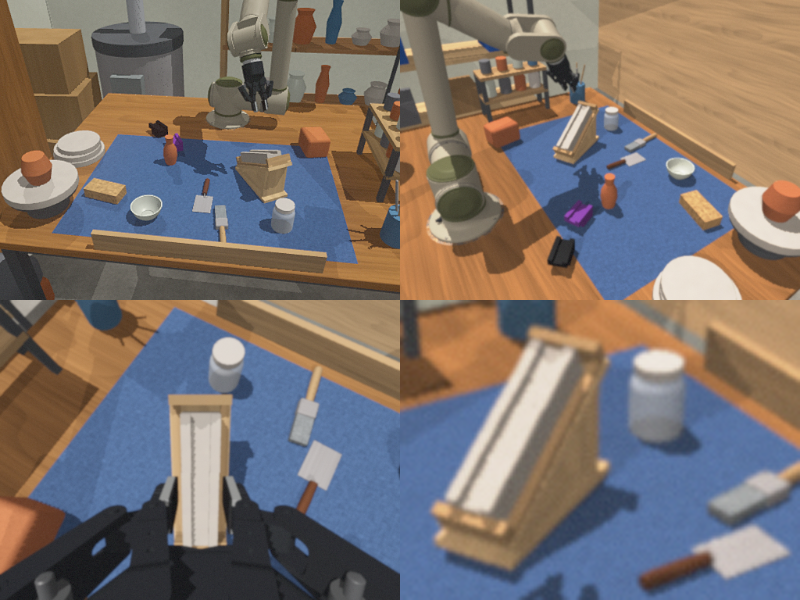

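The mould lies flush and in line, the bystanders are where they were, and the arm is clear (12 viewed). I'm handing the job in.

```bash
python3 -c "
from rig import env
print(env.close_job())"
```

```text
the job is handed in; nothing more can be done
None
```

The mould is built in the casting board and handed in at about 38 s of the 72 s. Handing in gives no verdict, so whether it passed is not confirmed.

**What I did:** I laid the foot, middle and head on the bed in that order. Each was pushed down the slope until the force rose to 5–10 N against the part below, then let go. I then pressed the top of the head with about 14 N and drew the arm clear, about 150 mm out along the bed's normal.

**Last checks:**
- **Fit:** the final pictures show the three sections flush and in line, with a gap left at the high stop. The mould looked the same before and after the press, apart from shadows. The head gave less than about 0.5 mm under the press.
- **Bystanders and arm:** in the pictures the bystanders look where they were; I did not measure them. The wrist force was about zero once the arm was clear.

**What disagreed:**
- My camera fit put the bed about 2.5 mm too far up the slope, compared with where the foot met the low stop.
- The step from foot to middle came out about 1.8 mm short of nominal, and the step from middle to head was within about 1 mm. I put this down to error in where I gripped the sections; all of it is inside the tolerances.
- Lowering the foot briefly pressed it on the bed with about 37 N; I backed off at once. That was through the held section and below the wrist limit of 120 N.

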